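# Build up the two-tier pottery display

### The arm

A 7-joint arm with a two-finger parallel gripper is mounted at the origin on the work surface. World frame = base frame: x ahead of the robot, y to its left, z up, the work surface at z = 0. Lengths are in m, angles in rad, forces in N, time in s.
With the tool pointing down it reaches from about 0.425 to 0.925 m from the base axis. Payload 6.8 kg.
Tool frame: the origin (TCP) lies midway between the tips of the shut fingers; the grasp point (between the pads) lies 19 mm behind it; z points along the fingers, y is the line along which they close (so a half turn about z gives the same grasp; the last joint's range is limited). The gripper opens to 85 mm and grips with 20 to 120 N. Pads are 22 mm wide; open, the fingers measure 114 mm over their backs; the gripper's body (76 mm by 85 mm) begins 54 mm behind the grasp point. The pads swing forward as they close: fully open they stand 13 mm farther back than shut.
Start: joints at [1.155, 0.477, 0.022, 1.555, -0.011, 1.109, -0.083], TCP at [0.205, -0.643, 0.231] pointing down, gripper open.
Joint ranges: [-2.96, 2.96], [-0.34, 2.1], [-1.41, 1.46], [0.24, 2.44], [-1.37, 4.51], [0.17, 1.92], [-2.96, 2.96]. Speed limits (rad/s): [2.39, 2.39, 3.14, 3.14, 3.14, 3.14, 3.14].

### API

Orientations are given as a rotation vector (axis times angle).
In Python, from bench import get_obs, grab_frame, camera_params, r gives the robot as it stands.
- The arm moves only by the shell command python3 -m jog 'ROWS' [FORCE]. ROWS is JSON, a list of rows, each an object of numbers: "rx", "ry", "rz": the turn, a rotation vector about the world's x, y, z scaled (see below); "x", "y", "z": the shift along the world's x, y, z scaled (see below); "jaw": the opening, from -1 (shut) to 1 (fully open). In form: [{"rx": .., "ry": .., "rz": .., "x": .., "y": .., "z": .., "jaw": ..}, ...]. A call has 1 to 8 rows; each row shifts and turns the commanded pose from where the row before left it; what a row does not reach is not made up. The controller multiplies each number of a shift by 60 mm and each number of a turn by 10 degrees. A row lasts 1/8 s, in which the tool goes at most 62.5 mm and 10.7 degrees, less where a joint would pass 70% of its speed; a pose out of reach is approached as far as the arm can. A call with a number of a shift or a turn outside -1 to 1 is refused whole. A call with a gripper value outside its range is refused whole. The fingers move at their own pace and stop on an object; FORCE is the grip in N (left out, the last holds). Time passes only in rows, so rows that do not move let the fingers close. It gives the time, the measured TCP pose, the force, the opening and the grip force at its end, in the units of the state.
- get_obs(): the state, without advancing time (a new reading comes with each control period).
- grab_frame(name): name is "side" or "top"; returns the picture (420x560x3 uint8, red, green, blue); there is no depth.
- camera_params(name): a dict with "fx", "fy", "cx", "cy" (pixels), "R" (3x3) and "t" (3): a world point X has camera coordinates R X + t. Camera axes: x right, y down, z forward; pixel columns grow to the right and rows downward; lengths in m; the calibration is good to about 2 mm. A picture is of the moment at which its call begins. camera_params takes no time and is no camera call.
- r.hand_in(): hands the job in; it is judged then, once.
The state is a dict: "clock": time; "joints": joint angles; "qvel": joint speeds; "tau": joint torques, N m; "tcp_pos": TCP position; "orientation": TCP orientation; "contact_force": force on the tool from outside, world axes, zero at the start; "moment": the same for the moment, N m; "grip_width": finger opening in m; "gripper_force": force on a finger pad.
Only numpy, scipy, OpenCV 4.12 (cv2) and the standard library are available. Lean on these libraries where they do the work, as an engineer would, in place of code of your own. Each camera call takes 0.05 s, during which the arm holds its last target. There are 200 camera calls.

### The job

Make up the display stand: first fit the lower tray (the one with the wide holes) down over all four posts onto its collars, and stand the whole long-necked vases upright on it; then fit the upper tray (narrow holes) over all four posts onto the shoulders above them, and stand the lidded pots upright on the upper tray. Vases whose neck has snapped off are not for show: put them in the low seconds crate. Leave the other wares on the table where they are.

Things in the scene. Friction and masses are not known exactly. Their poses are not given: they have to be found in the camera images.
- stand: fixed display stand: dark board 185 (x) by 250 mm (y), 20 mm thick; origin at the centre of its underside, z up. Four posts at x = +-65, y = +-100 mm. Heights from the origin: foot collar 34 mm in diameter up to 45 mm; thick part 22 mm in diameter up to a shoulder at 165 mm; thin part 11 mm in diameter, tapered tip ending at 200 mm
- lower_tray: the lower tray, with the wide holes: loose pale board 170 (x) by 240 mm (y), 10 mm thick, about 0.4 kg, lying flat, right way up. Origin: centre of its underside, z up. Four through holes of 28 mm diameter at x = +-65, y = +-100 mm. They pass over the thick part of the posts; seated on the collars, its underside is 45 mm above the stand's origin. May be fitted either way round
- lower_tray_grip (a point): middle of the lower tray's handle, 40 mm above the tray's underside. The handle is a dark upright fin in the middle of the tray, 60 mm along the tray's x, 14 mm thick along its y, from 10 to 54 mm above the underside: pinch it across y
- upper_tray: the upper tray, with the narrow holes: loose pale board 170 (x) by 240 mm (y), 10 mm thick, about 0.4 kg, lying flat, right way up. Origin: centre of its underside, z up. Four through holes of 17 mm diameter at x = +-65, y = +-100 mm. They pass over the thin part of the posts only; seated on the shoulders, its underside is 165 mm above the stand's origin. May be fitted either way round
- upper_tray_grip (a point): middle of the upper tray's handle, 40 mm above the tray's underside. The handle is a dark upright fin in the middle of the tray, 60 mm along the tray's x, 14 mm thick along its y, from 10 to 54 mm above the underside: pinch it across y
- vase1: whole bud vase, dark brown glaze with a cream band: cylinder 48 mm in diameter to 46 mm height, then a narrow neck with a flared lip, 82 mm tall in all, about 0.16 kg. Origin: centre of its underside, z up. May be absent
- vase2: whole bud vase, dark brown glaze with a cream band: cylinder 48 mm in diameter to 46 mm height, then a narrow neck with a flared lip, 82 mm tall in all, about 0.16 kg. Origin: centre of its underside, z up. May be absent
- pot1: lidded pot, same glaze: straight side 52 mm in diameter to 44 mm height, 54 mm lid with its upper edge at 48 mm, small round lid knob up to 66 mm; lid and pot are one piece, about 0.17 kg. Origin: centre of its underside, z up. May be absent
- pot2: lidded pot, same glaze: straight side 52 mm in diameter to 44 mm height, 54 mm lid with its upper edge at 48 mm, small round lid knob up to 66 mm; lid and pot are one piece, about 0.17 kg. Origin: centre of its underside, z up. May be absent
- broken1: broken vase: same body as the whole vases (48 mm in diameter to 46 mm height) but the neck has snapped off, leaving a bare-clay break with short shards up to 62 mm (the shards cannot be felt). About 0.14 kg. Origin: centre of its underside, z up. May be absent
- broken2: broken vase: same body as the whole vases (48 mm in diameter to 46 mm height) but the neck has snapped off, leaving a bare-clay break with short shards up to 62 mm (the shards cannot be felt). About 0.14 kg. Origin: centre of its underside, z up. May be absent
- crate: fixed low plywood crate for seconds, open on top: 150 mm (x) by 240 mm (y) outside, walls 6 mm thick and 32 mm high, inner floor 6 mm above its origin at the centre of its underside
- jug: bystander, to be left where it is: black glazed jug, 110 mm wide, 150 tall; origin at the centre of its underside
- plates: bystander, to be left where it is: stack of five plates, 132 mm wide, 50 tall; origin at the centre of its underside
- bowls: bystander, to be left where it is: nested stack of bowls, 94 mm wide, 60 tall; origin at the centre of its underside
There are look-alikes about, which are no part of the job. Leave any yellow look-alike of the broken1 alone.

How it is judged:
On the way, in this order (a step that is already met when the one before it is completed fails the run):
1. the lower tray lies level on the four collars (z of lower_tray in the frame of stand between 0.04 and 0.05 m and horizontal distance between lower_tray and stand below 0.01 m and angle between lower_tray's own z axis and vertical below 0.03 rad and angle between the x axis of lower_tray and the x axis of stand, either way round below 0.1 rad), for 0.2 s.
2. every whole vase stands upright on the lower tray (z of vase1 in the frame of lower_tray between 0.004 and 0.016 m and x of vase1 in the frame of lower_tray between -0.085 and 0.085 m and y of vase1 in the frame of lower_tray between -0.12 and 0.12 m and angle between each of vase1, vase2's own z axis and vertical below 0.12 rad and z of vase2 in the frame of lower_tray between 0.004 and 0.016 m and x of vase2 in the frame of lower_tray between -0.085 and 0.085 m and y of vase2 in the frame of lower_tray between -0.12 and 0.12 m), for 0.2 s.
3. the upper tray lies level on the four shoulders (z of upper_tray in the frame of stand between 0.16 and 0.17 m and horizontal distance between upper_tray and stand below 0.01 m and angle between upper_tray's own z axis and vertical below 0.03 rad and angle between the x axis of upper_tray and the x axis of stand, either way round below 0.1 rad), for 0.2 s.
At the end, for the whole second after the job is handed in: Both trays level (0.03 rad) on their seats (height 5 mm, sideways 10 mm, yaw 0.1 rad, either way round); whole vases upright (0.12 rad) on the lower tray, lidded pots upright on the upper tray, centres over it; broken vases in the crate; all at rest (all of step 1 and all of step 2 and all of step 3 and z of pot1 in the frame of upper_tray between 0.004 and 0.016 m and x of pot1 in the frame of upper_tray between -0.085 and 0.085 m and y of pot1 in the frame of upper_tray between -0.12 and 0.12 m and angle between each of pot1, pot2's own z axis and vertical below 0.12 rad and z of pot2 in the frame of upper_tray between 0.004 and 0.016 m and x of pot2 in the frame of upper_tray between -0.085 and 0.085 m and y of pot2 in the frame of upper_tray between -0.12 and 0.12 m and x of broken1 in the frame of crate between -0.075 and 0.075 m and y of broken1 in the frame of crate between -0.12 and 0.12 m and z of each of broken1, broken2 in the frame of crate below 0.045 m and x of broken2 in the frame of crate between -0.075 and 0.075 m and y of broken2 in the frame of crate between -0.12 and 0.12 m and linear speed of each of vase1, vase2, pot1, pot2, broken1, broken2, lower_tray, upper_tray below 0.03 m/s); the robot touches nothing.
It fails at once if the jug moved more than 40 mm (distance of jug from where it was at the start of the episode above 0.04 m).
It fails at once if the plates moved more than 40 mm (distance of plates from where it was at the start of the episode above 0.04 m).
It fails at once if the bowls moved more than 40 mm (distance of bowls from where it was at the start of the episode above 0.04 m).
Of vase1, vase2 only 1 to 2 are there at a start; the rules pass over those that are not, and their reading is None.
Of pot1, pot2 only 1 to 2 are there at a start; the rules pass over those that are not, and their reading is None.
Of broken1, broken2 only 1 to 2 are there at a start; the rules pass over those that are not, and their reading is None.
At some moment in a run one of vase1, vase2, pot1, pot2, broken1, broken2 may be knocked a few centimetres aside while the robot is not near it.
It also fails if it takes over 210 s, if anything falls off the work surface, if the arm or the gripper's body presses on something with over 40 N, if the wrist force passes 120 N, or if a joint passes its speed limit or range.

## Working session

There is one attempt and no reset: what is moved stays moved. The work goes in short steps, Python scripts to look and compute and a shell command to move; the robot and the scene stay as the last step left them, time stands still between calls to the robot, and variables do not carry over. Pictures are saved under pics/ and viewed, at most 14 in all, crops included, and the job is handed in when it is done.

```bash
ls; mkdir -p pics; python3 - <<'E'
from bench import get_obs, grab_frame, camera_params, r
import cv2
for n in("side","top"):
    cv2.imwrite(f"pics/{n}0.png",cv2.resize(grab_frame(n)[:,:,::-1],(800,600),interpolation=cv2.INTER_CUBIC)); c=camera_params(n); print(n,c)
print(get_obs())
E
```

```text
pics
side {'fx': 484.0109943638433, 'fy': 484.0109943638433, 'cx': 280.53718716843827, 'cy': 207.74461866519013, 'R': array([[-0.95338366, -0.30166955,  0.00742177],
       [-0.19147408,  0.58575104, -0.78754898],
       [ 0.23323224, -0.7522574 , -0.61620737]]), 't': array([0.5127569 , 0.13243952, 1.00843099])}
top {'fx': 507.8654871075789, 'fy': 507.8654871075789, 'cx': 282.4125938037536, 'cy': 212.3798384856824, 'R': array([[ 0.00350636, -0.99998788,  0.00345507],
       [-0.98037039, -0.00411865, -0.19712162],
       [ 0.19713347, -0.00269607, -0.98037295]]), 't': array([0.01330631, 0.53087392, 1.41647107])}
{'clock': 0.1, 'joints': array([ 1.15487279,  0.47772888,  0.02233401,  1.55631963, -0.01151997,
        1.10925474, -0.0831123 ]), 'qvel': array([ 0.0002613 , -0.00107572,  0.0015726 , -0.00224415, -0.00061074,
        0.00014171, -0.0006199 ]), 'tau': array([ 3.71988819e-03, -5.97760749e+01,  1.61313593e+00, -2.81959480e+01,
        1.27855709e-02,  4.90074905e-03,  1.89721834e-05]), 'tcp_pos': array([ 0.20436496, -0.64279041,  0.23042898]), 'orientation': array([-3.10292503e+00, -4.81394709e-01,  5.24279927e-04]), 'contact_force': array([0.27384162, 0.27414727, 0.88164355]), 'moment': array([-0.01416332,  0.04898186,  0.01910995]), 'gripper_force': 0.0, 'grip_width': 0.08550860937018631}
```

View pics/top0.png

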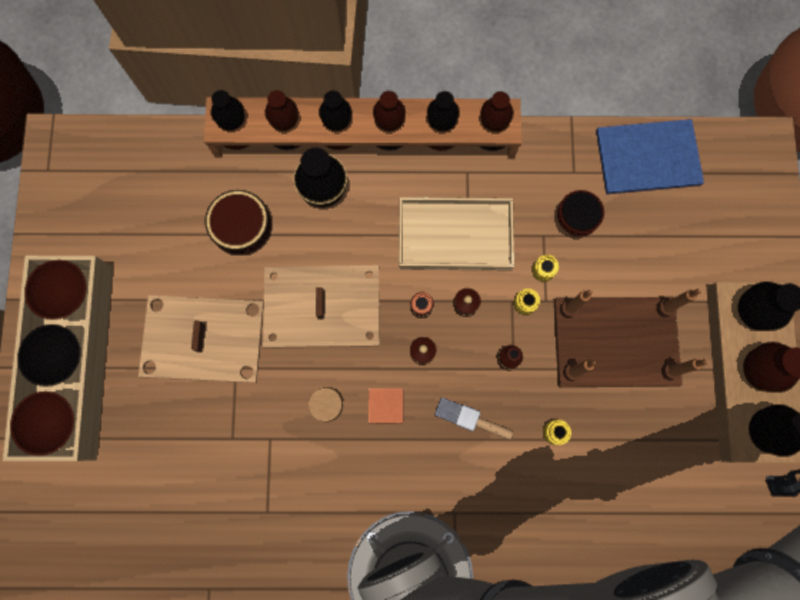

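View pics/side0.png

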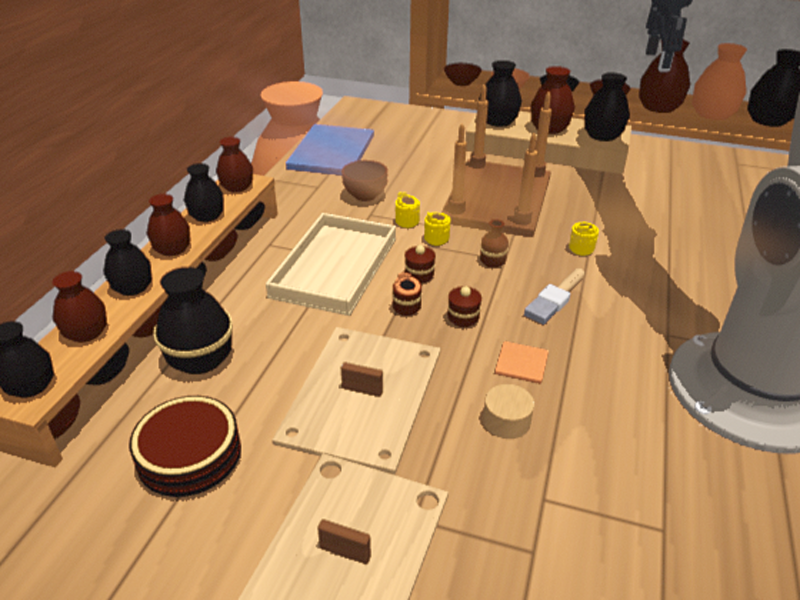

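```bash
cat > h.py <<'E'
import numpy as np, cv2
from bench import get_obs, grab_frame, camera_params, r
def cast(n,u,v,z):
    c=camera_params(n);R,t=c["R"],c["t"]
    d=R.T@np.array([(u-c["cx"])/c["fx"],(v-c["cy"])/c["fy"],1.]);o=-R.T@t
    return o+d*(z-o[2])/d[2]
def proj(n,X):
    c=camera_params(n);p=c["R"]@np.asarray(X,float)+c["t"]
    return np.array([c["fx"]*p[0]/p[2]+c["cx"],c["fy"]*p[1]/p[2]+c["cy"]])
def tri(pix):
    A=[];b=[]
    for n,(u,v) in pix.items():
        c=camera_params(n);R,t=c["R"],c["t"]
        for row,f,k,m in((0,c["fx"],c["cx"],u),(1,c["fy"],c["cy"],v)):
            w=(m-k)/f; A.append(R[row]-w*R[2]); b.append(w*t[2]-t[row])
    return np.linalg.lstsq(np.array(A),np.array(b),rcond=None)[0]
def crop(img,x0,y0,x1,y1,s):
    return cv2.resize(img[y0:y1,x0:x1],None,fx=s,fy=s,interpolation=cv2.INTER_CUBIC)
E
python3 - <<'E'
from h import *
t=grab_frame("top")[:,:,::-1];s=grab_frame("side")[:,:,::-1]
cv2.imwrite("pics/t.png",t);cv2.imwrite("pics/s.png",s)
C=np.zeros((600,800,3),np.uint8)
a=crop(t,92,180,272,272,3);C[:a.shape[0],:a.shape[1]]=a     #540x276
a=crop(t,385,195,465+25,275,3);C[280:280+a.shape[0],:a.shape[1]]=a #315x240
a=crop(s,305,55,390,165,3);C[270:600,320:575]=a
a=crop(t,280,195,370,265,3)[:,:220];C[380:380+a.shape[0],580:800]=a
cv2.imwrite("pics/c1.png",C)
E
```

```text
(no output)
```

View pics/c1.png

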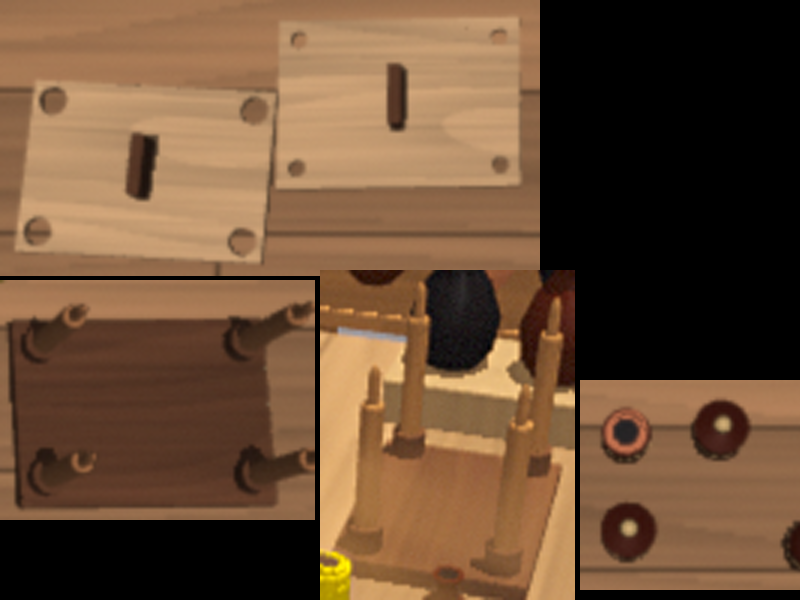

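```bash
python3 - <<'E'
from h import *
def fit(P,pts):  # SE2 fit model->world
    P=np.array(P);Q=np.array(pts)[:,:2];a=P-P.mean(0);b=Q-Q.mean(0)
    th=np.arctan2((a[:,0]*b[:,1]-a[:,1]*b[:,0]).sum(),(a*b).sum());c,s=np.cos(th),np.sin(th)
    print("c",(Q.mean(0)-np.array([[c,-s],[s,c]])@P.mean(0)).round(4),"yaw",th.round(4),"res",((b-a@np.array([[c,s],[-s,c]]))*1000).round(1).tolist())
H=[(.065,.1),(.065,-.1),(-.065,.1),(-.065,-.1)]
f=lambda x,y,X=92,Y=180,oy=0,ox=0:((x-ox)/3+X,(y-oy)/3+Y)
lo=[f(53,100),f(254,110),f(37,230),f(242,241)];up=[f(298,39),f(499,36),f(296,167),f(500,164)]
for nm,L in(("lo",lo),("up",up)):print(nm);fit(H,[cast("top",u,v,.007) for u,v in L])
tt=[(587*.7,294*.7),(697*.7,293*.7),(590*.7,364*.7),(702*.7,361*.7)]
st=[f(421,283,305,55,270,320),f(375,370,305,55,270,320),f(555,300,305,55,270,320),f(524,388,305,55,270,320)]
# side view: match posts by projecting
print("tops");W=[cast("top",u,v,.2) for u,v in tt];fit(H,W)
for w in W: print(w.round(3),proj("side",w).round(1))
print(np.round(st,1)); S=[cast("side",u,v,.199) for u,v in st];print(np.round(S,4))
bc=[f(10,323,385,195,280),f(265,320,385,195,280),f(18,505,385,195,280),f(276,505,385,195,280)]
print("board");fit([(.0925,.125),(.0925,-.125),(-.0925,.125),(-.0925,-.125)],[cast("top",u,v,.02) for u,v in bc])
g=lambda x,y,z:cast("top",(x-580)/3+280,(y-380)/3+195,z).round(4)
print("broken",g(626,431,.05),"pots",g(722,423,.066),g(629,528,.066),"vase",cast("top",511*.7,354*.7,.082).round(4))
for u,v in((400,198),(513,198),(399,267),(513,269)):print("crate",cast("top",u*.7,v*.7,.032).round(3))
for n,u,v,z in(("jug",320,150,.15),("plates",237,220,.05),("bowls",580,213,.06),("y1",546,265,.046),("y2",528,299,.046),("y3",558,431,.046)):print(n,cast("top",u*.7,v*.7,z).round(3))
E
```

```text
lo
c [0.4654 0.4332] yaw -0.0479 res [[-0.2, 0.1], [0.1, -0.1], [0.2, 0.4], [-0.2, -0.4]]
up
c [0.5354 0.1871] yaw 0.0201 res [[-0.1, 0.8], [-0.2, -0.6], [0.2, 0.4], [0.0, -0.6]]
tops
c [ 0.4583 -0.4194] yaw 0.0144 res [[-1.7, -0.6], [-1.9, -1.8], [0.1, 1.8], [3.4, 0.6]]
[ 0.52  -0.319  0.2  ] [325.   86.8]
[ 0.523 -0.52   0.2  ] [340.3  59. ]
[ 0.392 -0.319  0.2  ] [374.7  93.6]
[ 0.398 -0.52   0.2  ] [383.6  64.3]
[[338.7  59.3]
 [323.3  88.3]
 [383.3  65. ]
 [373.   94.3]]
[[ 0.5272 -0.5184  0.199 ]
 [ 0.5225 -0.3106  0.199 ]
 [ 0.3983 -0.5169  0.199 ]
 [ 0.3956 -0.3154  0.199 ]]
board
c [ 0.4595 -0.4247] yaw 0.0053 res [[-3.4, 0.5], [-0.6, -2.1], [2.2, 0.5], [1.8, 1.2]]
broken [ 0.5327 -0.0221  0.05  ] pots [ 0.5376 -0.1135  0.066 ] [ 0.4361 -0.0243  0.066 ] vase [ 0.4248 -0.1955  0.082 ]
crate [0.762 0.023 0.032]
crate [ 0.764 -0.216  0.032]
crate [0.612 0.025 0.032]
crate [ 0.609 -0.212  0.032]
jug [0.819 0.181 0.15 ]
plates [0.706 0.361 0.05 ]
bowls [ 0.722 -0.349  0.06 ]
y1 [ 0.614 -0.278  0.046]
y2 [ 0.542 -0.239  0.046]
y3 [ 0.277 -0.29   0.046]
```

```bash
python3 -m jog '[{"z":0.9,"rz":-0.68,"jaw":1},{"x":0.8,"y":0.6,"rz":-0.68,"jaw":1},{"x":0.8,"y":0.6,"rz":-0.68,"jaw":1},{"x":0.8,"y":0.6,"jaw":1},{"x":0.8,"y":0.6,"jaw":1},{"x":0.8,"y":0.6,"jaw":1},{"y":1,"jaw":1},{"y":1,"jaw":1}]' 60; python3 -m jog '[{"y":1,"jaw":1},{"y":1,"jaw":1},{"y":1,"jaw":1},{"y":1,"jaw":1},{"y":1,"jaw":1},{"y":1,"jaw":1},{"y":1,"jaw":1},{"y":1,"jaw":1}]'; python3 -m jog '[{"y":1,"jaw":1},{"y":1,"jaw":1},{"y":1,"jaw":1},{"y":1,"jaw":1},{"y":0,"jaw":1},{"y":0,"jaw":1}]'
```

```text
validation failed for argument at $[0]...
validation failed for argument at $[0]...
validation failed for argument at $[0]...
```

```bash
python3 -m jog '[{"rx":0,"ry":0,"rz":-0.68,"x":0,"y":0,"z":0.9,"jaw":1},{"rx":0,"ry":0,"rz":-0.68,"x":0.8,"y":0.6,"z":0,"jaw":1},{"rx":0,"ry":0,"rz":-0.68,"x":0.8,"y":0.6,"z":0,"jaw":1},{"rx":0,"ry":0,"rz":0,"x":0.8,"y":0.6,"z":0,"jaw":1},{"rx":0,"ry":0,"rz":0,"x":0.8,"y":0.6,"z":0,"jaw":1},{"rx":0,"ry":0,"rz":0,"x":0.8,"y":0.6,"z":0,"jaw":1},{"rx":0,"ry":0,"rz":0,"x":0,"y":1,"z":0,"jaw":1},{"rx":0,"ry":0,"rz":0,"x":0,"y":1,"z":0,"jaw":1}]' 60
```

```text
clock: 1.2
tcp_pos: [0.445, -0.3411, 0.2848]
orientation: [-3.14, 0.074, 0.001]
contact_force: [1.0, -0.7, 0.0]
grip_width: 0.0854
gripper_force: 0.0
```

```bash
python3 -m jog '[{"rx":0,"ry":0,"rz":0,"x":0,"y":1,"z":0,"jaw":1},{"rx":0,"ry":0,"rz":0,"x":0,"y":1,"z":0,"jaw":1},{"rx":0,"ry":0,"rz":0,"x":0,"y":1,"z":0,"jaw":1},{"rx":0,"ry":0,"rz":0,"x":0,"y":1,"z":0,"jaw":1},{"rx":0,"ry":0,"rz":0,"x":0,"y":1,"z":0,"jaw":1},{"rx":0,"ry":0,"rz":0,"x":0,"y":1,"z":0,"jaw":1},{"rx":0,"ry":0,"rz":0,"x":0,"y":1,"z":0,"jaw":1},{"rx":0,"ry":0,"rz":0,"x":0,"y":1,"z":0,"jaw":1}]'
python3 -m jog '[{"rx":0,"ry":0,"rz":0,"x":0.1,"y":1,"z":0,"jaw":1},{"rx":0,"ry":0,"rz":0,"x":0.1,"y":1,"z":0,"jaw":1},{"rx":0,"ry":0,"rz":0,"x":0.1,"y":1,"z":0,"jaw":1},{"rx":0,"ry":0,"rz":0,"x":0,"y":0.9,"z":0,"jaw":1},{"rx":0,"ry":0,"rz":0,"x":0,"y":0,"z":0,"jaw":1},{"rx":0,"ry":0,"rz":0,"x":0,"y":0,"z":0,"jaw":1}]'
```

```text
clock: 2.2
tcp_pos: [0.4442, 0.1384, 0.2855]
orientation: [3.141, -0.076, 0.001]
contact_force: [0.2, 0.1, 0.2]
grip_width: 0.0854
gripper_force: 0.0
clock: 2.95
tcp_pos: [0.4626, 0.3699, 0.2848]
orientation: [3.139, -0.076, -0.001]
contact_force: [-0.1, 0.0, 0.2]
grip_width: 0.0854
gripper_force: 0.0
```

```bash
python3 -m jog '[{"rx":0,"ry":0,"rz":0,"x":0.05,"y":1,"z":0,"jaw":1},{"rx":0,"ry":0,"rz":0,"x":0,"y":0.05,"z":-0.8,"jaw":1},{"rx":0,"ry":0,"rz":0,"x":0,"y":0,"z":-1,"jaw":1},{"rx":0,"ry":0,"rz":0,"x":0,"y":0,"z":-1,"jaw":1},{"rx":0,"ry":0,"rz":0,"x":0,"y":0,"z":-1,"jaw":1},{"rx":0,"ry":0,"rz":0,"x":0,"y":0,"z":-0.6,"jaw":1},{"rx":0,"ry":0,"rz":0,"x":0,"y":0,"z":0,"jaw":1},{"rx":0,"ry":0,"rz":0,"x":0,"y":0,"z":0,"jaw":1}]'
python3 -m jog '[{"rx":0,"ry":0,"rz":0,"x":0,"y":0,"z":0,"jaw":-1},{"rx":0,"ry":0,"rz":0,"x":0,"y":0,"z":0,"jaw":-1},{"rx":0,"ry":0,"rz":0,"x":0,"y":0,"z":0,"jaw":-1},{"rx":0,"ry":0,"rz":0,"x":0,"y":0,"z":0,"jaw":-1},{"rx":0,"ry":0,"rz":0,"x":0,"y":0,"z":0,"jaw":-1},{"rx":0,"ry":0,"rz":0,"x":0,"y":0,"z":0,"jaw":-1}]' 100
```

```text
clock: 3.95
tcp_pos: [0.4669, 0.4337, 0.0232]
orientation: [-3.139, 0.078, -0.003]
contact_force: [-0.3, 0.3, 0.8]
grip_width: 0.0852
gripper_force: 0.0
clock: 4.7
tcp_pos: [0.4658, 0.4335, 0.0218]
orientation: [3.14, -0.076, 0.001]
contact_force: [-0.5, -3.2, 5.4]
grip_width: 0.0125
gripper_force: 98.6
```

```bash
python3 -m jog '[{"rx":0,"ry":0,"rz":0,"x":0,"y":0,"z":0.5,"jaw":-1},{"rx":0,"ry":0,"rz":0,"x":0,"y":0,"z":1,"jaw":-1},{"rx":0,"ry":0,"rz":0,"x":0,"y":0,"z":1,"jaw":-1},{"rx":0,"ry":0,"rz":0,"x":0,"y":0,"z":1,"jaw":-1},{"rx":0,"ry":0,"rz":0.34,"x":0,"y":-0.4,"z":0.9,"jaw":-1},{"rx":0,"ry":0,"rz":0,"x":0,"y":-1,"z":0,"jaw":-1},{"rx":0,"ry":0,"rz":0,"x":0,"y":-1,"z":0,"jaw":-1},{"rx":0,"ry":0,"rz":0,"x":0,"y":-1,"z":0,"jaw":-1}]'
python3 -m jog '[{"rx":0,"ry":0,"rz":0,"x":0,"y":-1,"z":0,"jaw":-1},{"rx":0,"ry":0,"rz":0,"x":0,"y":-1,"z":0,"jaw":-1},{"rx":0,"ry":0,"rz":0,"x":0,"y":-1,"z":0,"jaw":-1},{"rx":0,"ry":0,"rz":0,"x":0,"y":-1,"z":0,"jaw":-1},{"rx":0,"ry":0,"rz":0,"x":0,"y":-1,"z":0,"jaw":-1},{"rx":0,"ry":0,"rz":0,"x":0,"y":-1,"z":0,"jaw":-1},{"rx":0,"ry":0,"rz":0,"x":0,"y":-1,"z":0,"jaw":-1},{"rx":0,"ry":0,"rz":0,"x":0,"y":-1,"z":0,"jaw":-1}]'
python3 -m jog '[{"rx":0,"ry":0,"rz":0,"x":0,"y":-1,"z":0,"jaw":-1},{"rx":0,"ry":0,"rz":0,"x":0,"y":-1,"z":0,"jaw":-1},{"rx":0,"ry":0,"rz":0,"x":-0.1,"y":-0.8,"z":0,"jaw":-1},{"rx":0,"ry":0,"rz":0,"x":0,"y":0,"z":0,"jaw":-1},{"rx":0,"ry":0,"rz":0,"x":0,"y":0,"z":0,"jaw":-1},{"rx":0,"ry":0,"rz":0,"x":0,"y":0,"z":0,"jaw":-1}]'
python3 - <<'E'
from h import *
t=grab_frame("top")[:,:,::-1];s=grab_frame("side")[:,:,::-1]
cv2.imwrite("pics/t2.png",t);cv2.imwrite("pics/s2.png",s)
C=np.zeros((600,800,3),np.uint8)
a=crop(t,370,160,530,290,2.5);C[:a.shape[0],:a.shape[1]]=a     #400x325
a=crop(s,270,20,430,170,2.5);C[:375,400:800]=a
cv2.imwrite("pics/c2.png",C);print(get_obs()["tcp_pos"],get_obs()["orientation"])
E
```

```text
clock: 5.7
tcp_pos: [0.4647, 0.2274, 0.2844]
orientation: [3.141, 0.018, -0.002]
contact_force: [1.7, -1.1, -3.5]
grip_width: 0.0126
gripper_force: 98.2
clock: 6.7
tcp_pos: [0.4647, -0.2517, 0.2845]
orientation: [-3.141, -0.018, 0.002]
contact_force: [1.9, 0.2, -4.0]
grip_width: 0.0127
gripper_force: 98.3
clock: 7.45
tcp_pos: [0.4601, -0.4165, 0.2849]
orientation: [-3.14, -0.021, 0.001]
contact_force: [0.2, 0.4, -4.1]
grip_width: 0.013
gripper_force: 98.5
[ 0.46005321 -0.41693991  0.2853322 ] [-3.14114213e+00 -2.07301346e-02 -1.62670189e-04]
```

View pics/c2.png

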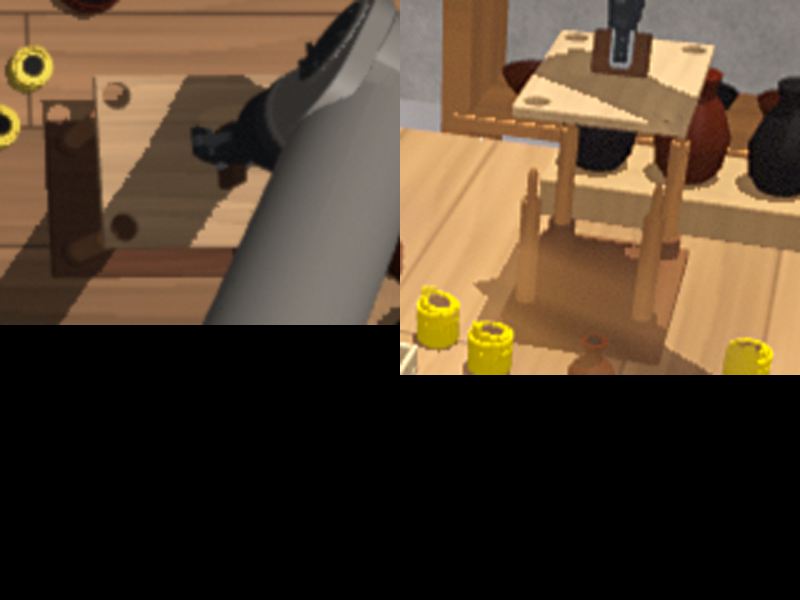

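```bash
python3 - <<'E'
from h import *
for x,y in((116,94),(124,227)):print("top",cast("top",x/2.5+370,y/2.5+160,.2705).round(4))
for x,y in((176,37),(297,48),(138,100)):print("side",cast("side",x/2.5+270,y/2.5+20,.2715).round(4))
c,s=np.cos(.013),np.sin(.013)
for a,b in((.065,.1),(.065,-.1),(-.065,.1),(-.065,-.1)):print("kin",np.round([.460+c*a-s*b-.0002,-.4169+s*a+c*b],4))
# triangulated tips
T={"FL":((587*.7,294*.7),(323.3,88.3)),"FR":((697*.7,293*.7),(338.7,59.3)),"NL":((590*.7,364*.7),(373,94.3)),"NR":((702*.7,361*.7),(383.3,65))}
for k,(a,b) in T.items():print(k,tri({"top":a,"side":b}).round(4))
# local corrected crop at sub-px of tips from the saved first frames
t=cv2.imread("pics/t.png");s=cv2.imread("pics/s.png")
C=np.zeros((600,800,3),np.uint8)
for i,(k,(a,b)) in enumerate(T.items()):
    for j,(im,p) in enumerate(((t,a),(s,b))):
        x,y=int(round(p[0]))-12,int(round(p[1]))-15; q=crop(im,x,y,x+24,y+30,8); C[j*250:j*250+240,i*200:i*200+192]=q; print(k,j,x,y)
cv2.imwrite("pics/c3.png",C)
E
```

```text
top [ 0.5257 -0.3152  0.2705]
top [ 0.3936 -0.3166  0.2705]
side [ 0.5269 -0.5117  0.2715]
side [ 0.3937 -0.5192  0.2715]
side [ 0.5236 -0.3156  0.2715]
kin [ 0.5235 -0.3161]
kin [ 0.5261 -0.516 ]
kin [ 0.3935 -0.3178]
kin [ 0.3961 -0.5177]
FL [ 0.523  -0.3204  0.1944]
FR [ 0.5255 -0.5211  0.1978]
NL [ 0.3942 -0.3193  0.1971]
NR [ 0.3986 -0.5207  0.1975]
FL 0 399 191
FL 1 311 73
FR 0 476 190
FR 1 327 44
NL 0 401 240
NL 1 361 79
NR 0 479 238
NR 1 371 50
```

View pics/c3.png

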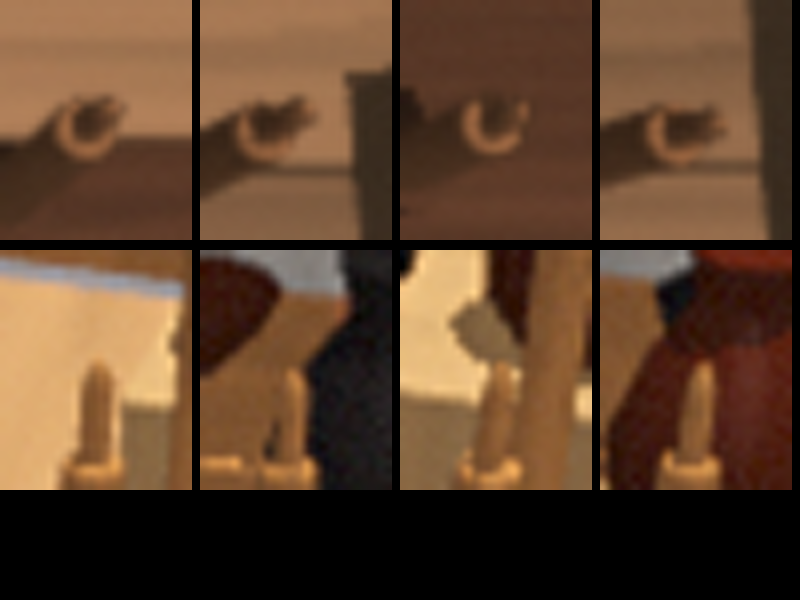

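```bash
cat >> h.py <<'E'
def fit(P,pts):
    P=np.array(P);Q=np.array(pts)[:,:2];a=P-P.mean(0);b=Q-Q.mean(0)
    th=np.arctan2((a[:,0]*b[:,1]-a[:,1]*b[:,0]).sum(),(a*b).sum());c,s=np.cos(th),np.sin(th)
    print("c",(Q.mean(0)-np.array([[c,-s],[s,c]])@P.mean(0)).round(4),"yaw",th.round(4),"res",((b-a@np.array([[c,s],[-s,c]]))*1000).round(1).tolist())
H=[(.065,.1),(.065,-.1),(-.065,.1),(-.065,-.1)]
def px(x,y,s,x0,y0): return (x+.5)/s-.5+x0,(y+.5)/s-.5+y0
E
python3 - <<'E'
from h import *
O=[(399,191),(476,190),(401,240),(479,238)];P=[(90,124),(72,126),(98,117),(82,131)]
fit(H,[cast("top",*px(*p,8,*o),.165) for p,o in zip(P,O)])
O=[(311,73),(327,44),(361,79),(371,50)];P=[(93,210),(89,212),(91,215),(91,210)]
fit(H,[cast("side",*px(*p,8,*o),.165) for p,o in zip(P,O)])
print("tray")
fit([H[0],H[2]],[cast("top",*px(x,y,2.5,370,160),.2705) for x,y in((116,94),(124,227))])
fit([H[1],H[0],H[2]],[cast("side",*px(x,y,2.5,270,20),.2705) for x,y in((297,48),(176,37),(138,100))])
E
```

```text
c [ 0.4634 -0.4264] yaw 0.0114 res [[-0.3, 0.4], [0.3, -0.2], [0.4, -0.1], [-0.4, -0.1]]
c [ 0.4619 -0.4221] yaw 0.0116 res [[0.1, 0.8], [0.1, -1.4], [-0.4, -0.4], [0.2, 0.9]]
tray
c [ 0.4614 -0.4152] yaw 0.0102 res [[1.1, 0.0], [-1.1, -0.0]]
c [ 0.4455 -0.4407] yaw -1.3289 res [[31.1, 3.4], [-29.4, -37.1], [-1.7, 33.7]]
```

```bash
python3 -m jog '[{"rx":0,"ry":0,"rz":0,"x":0.03,"y":-0.14,"z":0,"jaw":-1},{"rx":0,"ry":0,"rz":0,"x":0,"y":0,"z":-0.5,"jaw":-1},{"rx":0,"ry":0,"rz":0,"x":0,"y":0,"z":-0.5,"jaw":-1},{"rx":0,"ry":0,"rz":0,"x":0,"y":0,"z":-0.5,"jaw":-1},{"rx":0,"ry":0,"rz":0,"x":0,"y":0,"z":0,"jaw":-1},{"rx":0,"ry":0,"rz":0,"x":0,"y":0,"z":0,"jaw":-1}]'
python3 -m jog '[{"rx":0,"ry":0,"rz":0,"x":0,"y":0,"z":-0.1,"jaw":-1},{"rx":0,"ry":0,"rz":0,"x":0,"y":0,"z":-0.1,"jaw":-1},{"rx":0,"ry":0,"rz":0,"x":0,"y":0,"z":0,"jaw":-1}]'
python3 -m jog '[{"rx":0,"ry":0,"rz":0,"x":0,"y":0,"z":-0.1,"jaw":-1},{"rx":0,"ry":0,"rz":0,"x":0,"y":0,"z":0,"jaw":-1}]'
```

```text
clock: 8.3
tcp_pos: [0.4621, -0.4274, 0.1967]
orientation: [3.14, 0.017, 0.002]
contact_force: [-0.2, 0.5, -3.8]
grip_width: 0.0127
gripper_force: 98.4
clock: 8.68
tcp_pos: [0.461, -0.4264, 0.1829]
orientation: [-3.141, -0.017, 0.001]
contact_force: [0.4, 0.5, -3.7]
grip_width: 0.0127
gripper_force: 98.6
clock: 8.93
tcp_pos: [0.461, -0.4264, 0.1767]
orientation: [-3.141, -0.017, 0.001]
contact_force: [0.5, -0.5, -3.8]
grip_width: 0.0121
gripper_force: 98.6
```

```bash
python3 -m jog '[{"rx":0,"ry":0,"rz":0,"x":0,"y":0,"z":-0.3,"jaw":-1},{"rx":0,"ry":0,"rz":0,"x":0,"y":0,"z":-0.3,"jaw":-1},{"rx":0,"ry":0,"rz":0,"x":0,"y":0,"z":-0.3,"jaw":-1}]'
python3 -m jog '[{"rx":0,"ry":0,"rz":0,"x":0,"y":0,"z":-0.3,"jaw":-1},{"rx":0,"ry":0,"rz":0,"x":0,"y":0,"z":-0.3,"jaw":-1},{"rx":0,"ry":0,"rz":0,"x":0,"y":0,"z":-0.2,"jaw":-1},{"rx":0,"ry":0,"rz":0,"x":0,"y":0,"z":0,"jaw":-1}]'
python3 -m jog '[{"rx":0,"ry":0,"rz":0,"x":0,"y":0,"z":-0.08,"jaw":-1},{"rx":0,"ry":0,"rz":0,"x":0,"y":0,"z":0,"jaw":-1}]'
```

```text
clock: 9.3
tcp_pos: [0.4608, -0.4263, 0.1213]
orientation: [-3.141, -0.017, 0.002]
contact_force: [1.0, -0.8, -4.4]
grip_width: 0.0127
gripper_force: 98.8
clock: 9.8
tcp_pos: [0.4608, -0.4262, 0.0741]
orientation: [-3.14, -0.017, 0.002]
contact_force: [-0.0, 0.2, -2.5]
grip_width: 0.0126
gripper_force: 98.4
clock: 10.05
tcp_pos: [0.4614, -0.4268, 0.0708]
orientation: [3.141, 0.017, 0.001]
contact_force: [-0.4, -1.0, -4.1]
grip_width: 0.0128
gripper_force: 98.4
```

```bash
python3 -m jog '[{"rx":0,"ry":0,"rz":0,"x":0,"y":0,"z":-0.05,"jaw":-1},{"rx":0,"ry":0,"rz":0,"x":0,"y":0,"z":0,"jaw":-1}]'
python3 -m jog '[{"rx":0,"ry":0,"rz":0,"x":0,"y":0,"z":-0.03,"jaw":-1},{"rx":0,"ry":0,"rz":0,"x":0,"y":0,"z":0,"jaw":-1}]'
python3 -m jog '[{"rx":0,"ry":0,"rz":0,"x":0,"y":0,"z":0,"jaw":0},{"rx":0,"ry":0,"rz":0,"x":0,"y":0,"z":0,"jaw":0},{"rx":0,"ry":0,"rz":0,"x":0,"y":0,"z":0,"jaw":0},{"rx":0,"ry":0,"rz":0,"x":0,"y":0,"z":0.5,"jaw":0},{"rx":0,"ry":0,"rz":0,"x":0,"y":0,"z":1,"jaw":0},{"rx":0,"ry":0,"rz":0,"x":0,"y":0,"z":1,"jaw":0},{"rx":0,"ry":0,"rz":0,"x":0,"y":0,"z":1,"jaw":0},{"rx":0,"ry":0,"rz":0,"x":0,"y":0,"z":0.2,"jaw":0}]'
```

```text
clock: 10.3
tcp_pos: [0.4612, -0.4266, 0.0675]
orientation: [-3.142, -0.017, 0.0]
contact_force: [0.2, 0.6, -4.0]
grip_width: 0.0126
gripper_force: 98.4
clock: 10.55
tcp_pos: [0.4615, -0.4268, 0.0668]
orientation: [3.141, 0.017, 0.001]
contact_force: [-2.2, 2.7, 5.3]
grip_width: 0.0128
gripper_force: 100.0
clock: 11.55
tcp_pos: [0.4631, -0.4281, 0.293]
orientation: [3.136, 0.017, 0.011]
contact_force: [-0.0, 0.3, -1.1]
grip_width: 0.0431
gripper_force: 0.0
```

```bash
python3 -c "
from h import *
print(get_obs()['joints'].round(2))"
python3 -m jog '[{"rx":0,"ry":0,"rz":1,"x":-0.1,"y":0.5,"z":0,"jaw":1},{"rx":0,"ry":0,"rz":1,"x":-0.1,"y":0.5,"z":0,"jaw":1},{"rx":0,"ry":0,"rz":1,"x":-0.1,"y":0.5,"z":0,"jaw":1},{"rx":0,"ry":0,"rz":1,"x":-0.1,"y":0.5,"z":0,"jaw":1},{"rx":0,"ry":0,"rz":1,"x":-0.1,"y":0.5,"z":0,"jaw":1},{"rx":0,"ry":0,"rz":1,"x":-0.1,"y":0.5,"z":0,"jaw":1},{"rx":0,"ry":0,"rz":1,"x":0,"y":0.5,"z":0,"jaw":1},{"rx":0,"ry":0,"rz":1,"x":0,"y":0.3,"z":0,"jaw":1}]'
python3 -m jog '[{"rx":0,"ry":0,"rz":1,"x":0,"y":0,"z":-0.5,"jaw":1},{"rx":0,"ry":0,"rz":0,"x":0,"y":0,"z":-0.5,"jaw":1},{"rx":0,"ry":0,"rz":0,"x":0,"y":0,"z":-0.5,"jaw":1},{"rx":0,"ry":0,"rz":0,"x":0,"y":0,"z":0,"jaw":1}]'; python3 -c "
from h import *
print(get_obs()['joints'].round(2))
cv2.imwrite('pics/t4.png',crop(grab_frame('top')[:,:,::-1],250,160,530,310,2.8));s=grab_frame('side')[:,:,::-1];cv2.imwrite('pics/s4.png',crop(s,240,60,440,210,3.9))"
```

```text
[ 0.73  0.35 -0.11  1.6   0.04  1.19 -0.95]
clock: 12.55
tcp_pos: [0.4248, -0.197, 0.2869]
orientation: [-2.387, -2.04, 0.001]
contact_force: [0.9, -0.2, 0.2]
grip_width: 0.0851
gripper_force: 0.0
clock: 13.05
tcp_pos: [0.4232, -0.198, 0.1953]
orientation: [-2.205, -2.23, 0.003]
contact_force: [-0.3, -0.7, 0.3]
grip_width: 0.0857
gripper_force: 0.0
[ 0.69  0.21 -0.43  2.05  0.11  0.91  0.21]
```

View pics/s4.png

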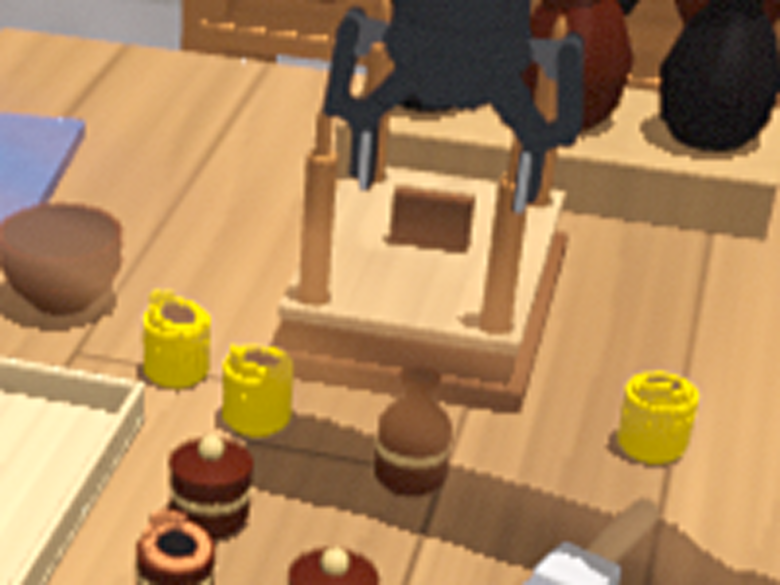

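```bash
python3 -c "
from h import *
print(cast('side',*px(421,372,3.9,240,60),.08),cast('side',*px(413,447,3.9,240,60),.024), cast('top',*px(511,354,800/560,0,0),.082))"
```

```text
[ 0.42699547 -0.20449279  0.08      ] [ 0.42647764 -0.20150348  0.024     ] [ 0.42521434 -0.19507084  0.082     ]
```

```bash
python3 -m jog '[{"rx":0,"ry":0,"rz":0,"x":0.02,"y":-0.03,"z":-0.6,"jaw":1},{"rx":0,"ry":0,"rz":0,"x":0,"y":0,"z":-0.6,"jaw":1},{"rx":0,"ry":0,"rz":0,"x":0,"y":0,"z":-0.6,"jaw":1},{"rx":0,"ry":0,"rz":0,"x":0,"y":0,"z":-0.6,"jaw":1},{"rx":0,"ry":0,"rz":0,"x":0,"y":0,"z":-0.6,"jaw":1},{"rx":0,"ry":0,"rz":0,"x":0,"y":0,"z":0,"jaw":1},{"rx":0,"ry":0,"rz":0,"x":0,"y":0,"z":0,"jaw":1}]'
python3 -m jog '[{"rx":0,"ry":0,"rz":0,"x":0,"y":0,"z":0,"jaw":-1},{"rx":0,"ry":0,"rz":0,"x":0,"y":0,"z":0,"jaw":-1},{"rx":0,"ry":0,"rz":0,"x":0,"y":0,"z":0,"jaw":-1},{"rx":0,"ry":0,"rz":0,"x":0,"y":0,"z":0,"jaw":-1}]' 40
python3 -m jog '[{"rx":0,"ry":0,"rz":0,"x":0,"y":0,"z":0.5,"jaw":-1},{"rx":0,"ry":0,"rz":0,"x":0,"y":0,"z":1,"jaw":-1},{"rx":0,"ry":0,"rz":0,"x":0,"y":0,"z":1,"jaw":-1},{"rx":0,"ry":0,"rz":0,"x":0,"y":0,"z":1,"jaw":-1},{"rx":0,"ry":0,"rz":0,"x":0.2,"y":-0.6,"z":0.6,"jaw":-1},{"rx":0,"ry":0,"rz":0,"x":0.2,"y":-0.8,"z":0,"jaw":-1},{"rx":0,"ry":0,"rz":0,"x":0.2,"y":-0.8,"z":0,"jaw":-1},{"rx":0,"ry":0,"rz":0,"x":0,"y":-0.8,"z":0,"jaw":-1}]'
```

```text
clock: 14.02
tcp_pos: [0.4279, -0.201, 0.0193]
orientation: [2.208, 2.232, 0.001]
contact_force: [-0.1, -0.4, 0.3]
grip_width: 0.0852
gripper_force: 0.0
clock: 14.52
tcp_pos: [0.4271, -0.2009, 0.0189]
orientation: [2.208, 2.232, 0.0]
contact_force: [-1.1, 0.3, 10.1]
grip_width: 0.0472
gripper_force: 39.7
clock: 15.52
tcp_pos: [0.463, -0.3814, 0.2638]
orientation: [2.208, 2.235, 0.001]
contact_force: [1.0, -0.5, -1.4]
grip_width: 0.0466
gripper_force: 42.4
```

```bash
python3 -m jog '[{"rx":0,"ry":0,"rz":0,"x":-0.03,"y":0.07,"z":0,"jaw":-1},{"rx":0,"ry":0,"rz":0,"x":0,"y":0,"z":-0.8,"jaw":-1},{"rx":0,"ry":0,"rz":0,"x":0,"y":0,"z":-0.8,"jaw":-1},{"rx":0,"ry":0,"rz":0,"x":0,"y":0,"z":-0.7,"jaw":-1},{"rx":0,"ry":0,"rz":0,"x":0,"y":0,"z":-0.5,"jaw":-1},{"rx":0,"ry":0,"rz":0,"x":0,"y":0,"z":-0.2,"jaw":-1},{"rx":0,"ry":0,"rz":0,"x":0,"y":0,"z":0,"jaw":-1},{"rx":0,"ry":0,"rz":0,"x":0,"y":0,"z":0,"jaw":-1}]'
python3 -m jog '[{"rx":0,"ry":0,"rz":0,"x":0,"y":0,"z":-0.06,"jaw":-1},{"rx":0,"ry":0,"rz":0,"x":0,"y":0,"z":0,"jaw":-1}]'
```

```text
clock: 16.52
tcp_pos: [0.4616, -0.3767, 0.0852]
orientation: [2.207, 2.232, 0.001]
contact_force: [0.0, 0.4, -0.6]
grip_width: 0.047
gripper_force: 42.4
clock: 16.77
tcp_pos: [0.4608, -0.3764, 0.0805]
orientation: [2.209, 2.233, 0.0]
contact_force: [-0.5, -0.7, -2.2]
grip_width: 0.0468
gripper_force: 42.4
```

```bash
python3 -m jog '[{"rx":0,"ry":0,"rz":0,"x":0,"y":0,"z":-0.08,"jaw":-1},{"rx":0,"ry":0,"rz":0,"x":0,"y":0,"z":0,"jaw":-1}]'
python3 -m jog '[{"rx":0,"ry":0,"rz":0,"x":0,"y":0,"z":-0.03,"jaw":-1},{"rx":0,"ry":0,"rz":0,"x":0,"y":0,"z":0,"jaw":-1}]'
python3 -m jog '[{"rx":0,"ry":0,"rz":0,"x":0,"y":0,"z":0,"jaw":0.5},{"rx":0,"ry":0,"rz":0,"x":0,"y":0,"z":0,"jaw":0.5},{"rx":0,"ry":0,"rz":0,"x":0,"y":0,"z":0,"jaw":0.5},{"rx":0,"ry":0,"rz":0,"x":0,"y":0,"z":0.5,"jaw":0.5},{"rx":0,"ry":0,"rz":0,"x":0,"y":0,"z":1,"jaw":0.5},{"rx":0,"ry":0,"rz":0,"x":0,"y":0,"z":1,"jaw":0.5},{"rx":0,"ry":0,"rz":0,"x":0,"y":0,"z":1,"jaw":0.5}]'
```

```text
clock: 17.02
tcp_pos: [0.4604, -0.3761, 0.0748]
orientation: [-2.208, -2.233, 0.0]
contact_force: [-0.8, 0.1, -1.4]
grip_width: 0.0468
gripper_force: 42.4
clock: 17.27
tcp_pos: [0.4608, -0.3763, 0.074]
orientation: [2.209, 2.234, -0.0]
contact_force: [-2.0, -0.2, 3.6]
grip_width: 0.0472
gripper_force: 42.9
clock: 18.15
tcp_pos: [0.4605, -0.3761, 0.2855]
orientation: [2.209, 2.234, 0.0]
contact_force: [-0.6, -1.2, -0.1]
grip_width: 0.0641
gripper_force: 0.0
```

```bash
python3 -m jog '[{"rx":0,"ry":0,"rz":-1,"x":0.15,"y":0.9,"z":0,"jaw":1},{"rx":0,"ry":0,"rz":-1,"x":0.15,"y":0.9,"z":0,"jaw":1},{"rx":0,"ry":0,"rz":-1,"x":0.15,"y":0.9,"z":0,"jaw":1},{"rx":0,"ry":0,"rz":-1,"x":0.15,"y":0.9,"z":0,"jaw":1},{"rx":0,"ry":0,"rz":-1,"x":0.15,"y":0.9,"z":0,"jaw":1},{"rx":0,"ry":0,"rz":-1,"x":0.15,"y":0.9,"z":0,"jaw":1},{"rx":0,"ry":0,"rz":-1,"x":0.15,"y":0.9,"z":0,"jaw":1},{"rx":0,"ry":0,"rz":-1,"x":0.15,"y":0.9,"z":0,"jaw":1}]'
python3 -m jog '[{"rx":0,"ry":0,"rz":-0.95,"x":0,"y":0.9,"z":0,"jaw":1},{"rx":0,"ry":0,"rz":0,"x":0,"y":0.9,"z":0,"jaw":1},{"rx":0,"ry":0,"rz":0,"x":0,"y":0.3,"z":-0.5,"jaw":1},{"rx":0,"ry":0,"rz":0,"x":0,"y":0,"z":-1,"jaw":1},{"rx":0,"ry":0,"rz":0,"x":0,"y":0,"z":-0.8,"jaw":1},{"rx":0,"ry":0,"rz":0,"x":0,"y":0,"z":0,"jaw":1},{"rx":0,"ry":0,"rz":0,"x":0,"y":0,"z":0,"jaw":1}]'
```

```text
clock: 19.15
tcp_pos: [0.5321, 0.0507, 0.2836]
orientation: [3.126, 0.315, 0.001]
contact_force: [1.1, -1.0, 0.7]
grip_width: 0.0854
gripper_force: 0.0
clock: 20.02
tcp_pos: [0.5331, 0.1757, 0.1473]
orientation: [-3.14, -0.064, -0.003]
contact_force: [0.4, -0.3, 0.4]
grip_width: 0.0855
gripper_force: 0.0
```

```bash
python3 -m jog '[{"rx":0,"ry":0,"rz":-0.12,"x":0.03,"y":0.175,"z":0,"jaw":1},{"rx":0,"ry":0,"rz":0,"x":0,"y":0,"z":-0.8,"jaw":1},{"rx":0,"ry":0,"rz":0,"x":0,"y":0,"z":-0.8,"jaw":1},{"rx":0,"ry":0,"rz":0,"x":0,"y":0,"z":-0.5,"jaw":1},{"rx":0,"ry":0,"rz":0,"x":0,"y":0,"z":0,"jaw":1},{"rx":0,"ry":0,"rz":0,"x":0,"y":0,"z":0,"jaw":1}]'
python3 -m jog '[{"rx":0,"ry":0,"rz":0,"x":0,"y":0,"z":0,"jaw":-1},{"rx":0,"ry":0,"rz":0,"x":0,"y":0,"z":0,"jaw":-1},{"rx":0,"ry":0,"rz":0,"x":0,"y":0,"z":0,"jaw":-1},{"rx":0,"ry":0,"rz":0,"x":0,"y":0,"z":0,"jaw":-1},{"rx":0,"ry":0,"rz":0,"x":0,"y":0,"z":0,"jaw":-1},{"rx":0,"ry":0,"rz":0,"x":0,"y":0,"z":0,"jaw":-1}]' 100
```

```text
clock: 20.78
tcp_pos: [0.5353, 0.1868, 0.0216]
orientation: [-3.14, -0.031, -0.005]
contact_force: [-0.4, -0.4, 0.8]
grip_width: 0.0858
gripper_force: 0.0
clock: 21.52
tcp_pos: [0.5339, 0.1857, 0.0199]
orientation: [-3.141, -0.031, -0.001]
contact_force: [-2.2, -0.3, 6.1]
grip_width: 0.0126
gripper_force: 98.0
```

```bash
python3 -m jog '[{"rx":0,"ry":0,"rz":0,"x":0,"y":0,"z":0.5,"jaw":-1},{"rx":0,"ry":0,"rz":0,"x":0,"y":0,"z":1,"jaw":-1},{"rx":0,"ry":0,"rz":0,"x":0,"y":0,"z":1,"jaw":-1},{"rx":0,"ry":0,"rz":0,"x":0,"y":0,"z":1,"jaw":-1},{"rx":0,"ry":0,"rz":-0.05,"x":0,"y":-0.2,"z":0.95,"jaw":-1},{"rx":0,"ry":0,"rz":0,"x":-0.2,"y":-1,"z":0,"jaw":-1},{"rx":0,"ry":0,"rz":0,"x":-0.2,"y":-1,"z":0,"jaw":-1},{"rx":0,"ry":0,"rz":0,"x":-0.2,"y":-1,"z":0,"jaw":-1}]'
python3 -m jog '[{"rx":0,"ry":0,"rz":0,"x":-0.2,"y":-1,"z":0,"jaw":-1},{"rx":0,"ry":0,"rz":0,"x":-0.2,"y":-1,"z":0,"jaw":-1},{"rx":0,"ry":0,"rz":0,"x":-0.2,"y":-1,"z":0,"jaw":-1},{"rx":0,"ry":0,"rz":0,"x":0,"y":-1,"z":0,"jaw":-1},{"rx":0,"ry":0,"rz":0,"x":0,"y":-1,"z":0,"jaw":-1},{"rx":0,"ry":0,"rz":0,"x":0,"y":-1,"z":0,"jaw":-1},{"rx":0,"ry":0,"rz":0,"x":0,"y":-0.8,"z":0,"jaw":-1},{"rx":0,"ry":0,"rz":0,"x":0,"y":0,"z":0,"jaw":-1}]'
python3 -m jog '[{"rx":0,"ry":0,"rz":0,"x":0,"y":0,"z":0,"jaw":-1},{"rx":0,"ry":0,"rz":0,"x":0,"y":0,"z":0,"jaw":-1}]'
python3 - <<'E'
from h import *
t=grab_frame("top")[:,:,::-1];s=grab_frame("side")[:,:,::-1]
C=np.zeros((600,800,3),np.uint8)
a=crop(t,380,165,480,265,4);C[:a.shape[0],:a.shape[1]]=a
a=crop(s,300,5,400,155,4);C[:600,400:800]=a
cv2.imwrite("pics/c5.png",C);print(get_obs()["tcp_pos"],get_obs()["orientation"])
E
```

```text
clock: 22.52
tcp_pos: [0.4964, -0.0084, 0.2857]
orientation: [3.141, 0.018, -0.002]
contact_force: [0.5, 0.1, -2.9]
grip_width: 0.0126
gripper_force: 97.9
clock: 23.52
tcp_pos: [0.459, -0.4189, 0.2846]
orientation: [3.141, 0.007, -0.005]
contact_force: [0.5, 0.3, -3.3]
grip_width: 0.0129
gripper_force: 98.3
clock: 23.78
tcp_pos: [0.4622, -0.4126, 0.2861]
orientation: [-3.14, -0.021, 0.001]
contact_force: [-0.7, -0.1, -3.7]
grip_width: 0.0132
gripper_force: 98.3
[ 0.46219321 -0.4130586   0.28653556] [-3.14116225e+00 -2.07881053e-02 -3.15570949e-05]
```

View pics/c5.png

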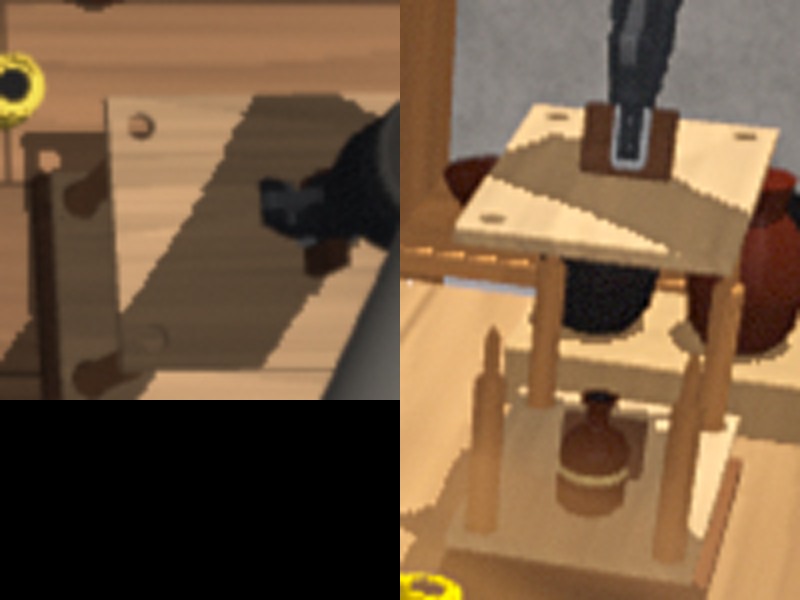

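```bash
python3 - <<'E'
from h import *
z=.2865-.0199+.008
fit([H[0],H[2]],[cast("top",*px(x,y,4,380,165),z) for x,y in((140,126),(150,337))])
fit([H[1],H[3],H[0]],[cast("side",*px(x,y,4,300,5),z) for x,y in((157,116),(346,135),(91,218))])
fit([H[1],H[3],H[0]],[cast("side",*px(x,y,2.5,270,20),.2705) for x,y in((176,37),(297,48),(138,100))])
E
```

```text
c [ 0.4629 -0.4098] yaw -0.0017 res [[0.4, -0.0], [-0.4, 0.0]]
c [ 0.4652 -0.4122] yaw 0.0113 res [[-0.1, 0.8], [-0.6, -1.2], [0.8, 0.4]]
c [ 0.4607 -0.4208] yaw 0.0191 res [[1.1, 2.6], [-2.6, -2.3], [1.5, -0.3]]
```

```bash
python3 -m jog '[{"rx":0,"ry":0,"rz":0,"x":-0.025,"y":-0.23,"z":0,"jaw":-1},{"rx":0,"ry":0,"rz":0,"x":0,"y":0,"z":-0.5,"jaw":-1},{"rx":0,"ry":0,"rz":0,"x":0,"y":0,"z":-0.5,"jaw":-1},{"rx":0,"ry":0,"rz":0,"x":0,"y":0,"z":0,"jaw":-1},{"rx":0,"ry":0,"rz":0,"x":0,"y":0,"z":0,"jaw":-1}]'
python3 -m jog '[{"rx":0,"ry":0,"rz":0,"x":0,"y":0,"z":-0.1,"jaw":-1},{"rx":0,"ry":0,"rz":0,"x":0,"y":0,"z":-0.1,"jaw":-1},{"rx":0,"ry":0,"rz":0,"x":0,"y":0,"z":0,"jaw":-1}]'
```

```text
clock: 24.5
tcp_pos: [0.4607, -0.4291, 0.2278]
orientation: [3.14, 0.017, 0.002]
contact_force: [0.7, -0.5, -3.2]
grip_width: 0.0126
gripper_force: 98.2
clock: 24.88
tcp_pos: [0.46, -0.428, 0.2141]
orientation: [-3.141, -0.018, 0.001]
contact_force: [0.2, -0.1, -3.3]
grip_width: 0.0127
gripper_force: 98.4
```

```bash
python3 -m jog '[{"rx":0,"ry":0,"rz":0,"x":0.01,"y":0.02,"z":-0.07,"jaw":-1},{"rx":0,"ry":0,"rz":0,"x":0,"y":0,"z":-0.07,"jaw":-1},{"rx":0,"ry":0,"rz":0,"x":0,"y":0,"z":0,"jaw":-1}]'
python3 -m jog '[{"rx":0,"ry":0,"rz":0,"x":0,"y":0,"z":-0.07,"jaw":-1},{"rx":0,"ry":0,"rz":0,"x":0,"y":0,"z":0,"jaw":-1}]'
```

```text
clock: 25.25
tcp_pos: [0.4606, -0.4267, 0.2056]
orientation: [-3.141, -0.018, 0.001]
contact_force: [-0.1, 1.2, -4.1]
grip_width: 0.0127
gripper_force: 98.4
clock: 25.5
tcp_pos: [0.4607, -0.4269, 0.2015]
orientation: [-3.141, -0.018, 0.001]
contact_force: [0.2, 0.3, -4.5]
grip_width: 0.0129
gripper_force: 98.4
```

```bash
python3 -m jog '[{"rx":0,"ry":0,"rz":0,"x":0,"y":0,"z":-0.1,"jaw":-1},{"rx":0,"ry":0,"rz":0,"x":0,"y":0,"z":-0.1,"jaw":-1},{"rx":0,"ry":0,"rz":0,"x":0,"y":0,"z":0,"jaw":-1}]'
python3 -m jog '[{"rx":0,"ry":0,"rz":0,"x":0,"y":0,"z":-0.06,"jaw":-1},{"rx":0,"ry":0,"rz":0,"x":0,"y":0,"z":0,"jaw":-1}]'
```

```text
clock: 25.88
tcp_pos: [0.4604, -0.4267, 0.189]
orientation: [-3.141, -0.018, 0.002]
contact_force: [0.8, -0.2, -3.7]
grip_width: 0.0128
gripper_force: 98.4
clock: 26.12
tcp_pos: [0.4607, -0.4269, 0.186]
orientation: [-3.141, -0.018, 0.001]
contact_force: [-0.0, 0.2, -3.5]
grip_width: 0.0126
gripper_force: 98.4
```

```bash
python3 -m jog '[{"rx":0,"ry":0,"rz":0,"x":0,"y":0,"z":-0.03,"jaw":-1},{"rx":0,"ry":0,"rz":0,"x":0,"y":0,"z":0,"jaw":-1}]'
python3 -m jog '[{"rx":0,"ry":0,"rz":0,"x":0,"y":0,"z":0,"jaw":0},{"rx":0,"ry":0,"rz":0,"x":0,"y":0,"z":0,"jaw":0},{"rx":0,"ry":0,"rz":0,"x":0,"y":0,"z":0,"jaw":0},{"rx":0,"ry":0,"rz":0,"x":0,"y":0,"z":0.5,"jaw":0},{"rx":0,"ry":0,"rz":0,"x":0,"y":0,"z":1,"jaw":0},{"rx":0,"ry":0,"rz":0,"x":0,"y":0,"z":0.5,"jaw":0},{"rx":0,"ry":0,"rz":1,"x":0.15,"y":0.9,"z":0,"jaw":1},{"rx":0,"ry":0,"rz":1,"x":0.15,"y":0.9,"z":0,"jaw":1}]'
python3 -m jog '[{"rx":0,"ry":0,"rz":1,"x":0.2,"y":0.8,"z":0,"jaw":1},{"rx":0,"ry":0,"rz":1,"x":0.2,"y":0.8,"z":0,"jaw":1},{"rx":0,"ry":0,"rz":1,"x":0.2,"y":0.8,"z":0,"jaw":1},{"rx":0,"ry":0,"rz":1,"x":0.2,"y":0.8,"z":0,"jaw":1},{"rx":0,"ry":0,"rz":1,"x":0.1,"y":0,"z":0,"jaw":1},{"rx":0,"ry":0,"rz":1,"x":0,"y":0,"z":0,"jaw":1},{"rx":0,"ry":0,"rz":1,"x":0,"y":0,"z":-0.5,"jaw":1},{"rx":0,"ry":0,"rz":0,"x":0,"y":0,"z":0,"jaw":1}]'
python3 - <<'E'
from h import *
t=grab_frame("top")[:,:,::-1];s=grab_frame("side")[:,:,::-1]
C=np.zeros((600,800,3),np.uint8)
a=crop(t,270,170,500,275,3);C[:a.shape[0],:a.shape[1]]=a[:,:800]
a=crop(s,240,60,440,200,2);C[315:595,:400]=a
cv2.imwrite("pics/c6.png",C);print(get_obs()["tcp_pos"],get_obs()["orientation"])
E
```

```text
clock: 26.38
tcp_pos: [0.461, -0.4272, 0.185]
orientation: [3.141, 0.018, 0.001]
contact_force: [-0.1, 0.6, 0.1]
grip_width: 0.0126
gripper_force: 98.8
clock: 27.38
tcp_pos: [0.4791, -0.3182, 0.3052]
orientation: [3.089, 0.569, 0.002]
contact_force: [0.8, 0.1, 0.2]
grip_width: 0.0768
gripper_force: 0.0
clock: 28.38
tcp_pos: [0.5314, -0.1271, 0.2728]
orientation: [-2.208, -2.23, 0.003]
contact_force: [0.9, -0.7, 0.1]
grip_width: 0.0853
gripper_force: 0.0
[ 0.53298171 -0.12708489  0.27506623] [2.21309450e+00 2.22973005e+00 2.90996431e-04]
```

View pics/c6.png

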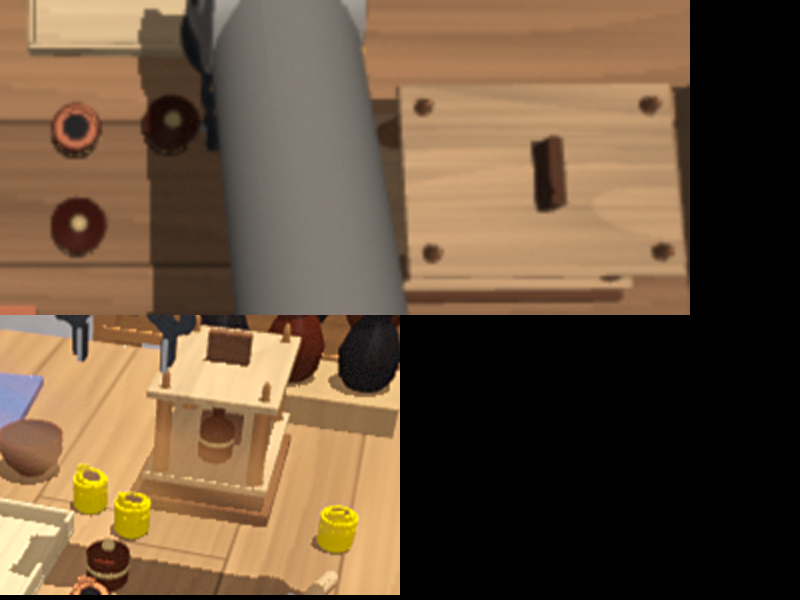

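```bash
python3 -m jog '[{"rx":0,"ry":0,"rz":0,"x":0.07,"y":0.21,"z":0,"jaw":1},{"rx":0,"ry":0,"rz":0,"x":0,"y":0,"z":-1,"jaw":1},{"rx":0,"ry":0,"rz":0,"x":0,"y":0,"z":-1,"jaw":1},{"rx":0,"ry":0,"rz":0,"x":0,"y":0,"z":-1,"jaw":1},{"rx":0,"ry":0,"rz":0,"x":0,"y":0,"z":-0.9,"jaw":1},{"rx":0,"ry":0,"rz":0,"x":0,"y":0,"z":-0.5,"jaw":1},{"rx":0,"ry":0,"rz":0,"x":0,"y":0,"z":0,"jaw":1},{"rx":0,"ry":0,"rz":0,"x":0,"y":0,"z":0,"jaw":1}]'
python3 -m jog '[{"rx":0,"ry":0,"rz":0,"x":0,"y":0,"z":0,"jaw":-1},{"rx":0,"ry":0,"rz":0,"x":0,"y":0,"z":0,"jaw":-1},{"rx":0,"ry":0,"rz":0,"x":0,"y":0,"z":0,"jaw":-1},{"rx":0,"ry":0,"rz":0,"x":0,"y":0,"z":0,"jaw":-1}]' 40
```

```text
clock: 29.48
tcp_pos: [0.5388, -0.1139, 0.0121]
orientation: [2.208, 2.232, 0.003]
contact_force: [0.0, -0.2, -0.3]
grip_width: 0.0853
gripper_force: 0.0
clock: 29.98
tcp_pos: [0.5382, -0.1146, 0.0121]
orientation: [2.208, 2.232, 0.002]
contact_force: [-0.6, 0.6, 8.2]
grip_width: 0.0513
gripper_force: 40.6
```

```bash
python3 -m jog '[{"rx":0,"ry":0,"rz":0,"x":0,"y":0,"z":0.5,"jaw":-1},{"rx":0,"ry":0,"rz":0,"x":0,"y":0,"z":1,"jaw":-1},{"rx":0,"ry":0,"rz":0,"x":0,"y":0,"z":1,"jaw":-1},{"rx":0,"ry":0,"rz":0,"x":0,"y":0,"z":1,"jaw":-1},{"rx":0,"ry":0,"rz":0,"x":0,"y":0,"z":1,"jaw":-1},{"rx":0,"ry":0,"rz":0,"x":-0.3,"y":-0.9,"z":0.3,"jaw":-1},{"rx":0,"ry":0,"rz":0,"x":-0.3,"y":-0.9,"z":0,"jaw":-1},{"rx":0,"ry":0,"rz":0,"x":-0.3,"y":-0.9,"z":0,"jaw":-1}]'
python3 -m jog '[{"rx":0,"ry":0,"rz":0,"x":-0.3,"y":-0.9,"z":0,"jaw":-1},{"rx":0,"ry":0,"rz":0,"x":-0.1,"y":-0.6,"z":0,"jaw":-1},{"rx":0,"ry":0,"rz":0,"x":0,"y":0,"z":0,"jaw":-1},{"rx":0,"ry":0,"rz":0,"x":0,"y":0,"z":0,"jaw":-1}]'
```

```text
clock: 30.98
tcp_pos: [0.4821, -0.2779, 0.2994]
orientation: [2.208, 2.233, 0.0]
contact_force: [1.5, -0.2, -0.6]
grip_width: 0.0506
gripper_force: 42.4
clock: 31.48
tcp_pos: [0.4592, -0.3653, 0.2986]
orientation: [-2.208, -2.234, -0.001]
contact_force: [0.3, 0.9, -0.8]
grip_width: 0.0511
gripper_force: 42.4
```

Need y −0.007, z −0.112 (1.86).

```bash
python3 -m jog '[{"rx":0,"ry":0,"rz":0,"x":0.03,"y":-0.11,"z":-0.3,"jaw":-1},{"rx":0,"ry":0,"rz":0,"x":0,"y":0,"z":-0.5,"jaw":-1},{"rx":0,"ry":0,"rz":0,"x":0,"y":0,"z":-0.5,"jaw":-1},{"rx":0,"ry":0,"rz":0,"x":0,"y":0,"z":-0.4,"jaw":-1},{"rx":0,"ry":0,"rz":0,"x":0,"y":0,"z":0,"jaw":-1},{"rx":0,"ry":0,"rz":0,"x":0,"y":0,"z":0,"jaw":-1}]'
python3 -m jog '[{"rx":0,"ry":0,"rz":0,"x":0,"y":0,"z":-0.08,"jaw":-1},{"rx":0,"ry":0,"rz":0,"x":0,"y":0,"z":0,"jaw":-1}]'
```

```text
clock: 32.22
tcp_pos: [0.4615, -0.3728, 0.197]
orientation: [2.207, 2.234, 0.001]
contact_force: [-0.2, -0.6, -1.7]
grip_width: 0.051
gripper_force: 42.4
clock: 32.48
tcp_pos: [0.461, -0.373, 0.192]
orientation: [2.208, 2.234, 0.0]
contact_force: [0.0, 0.1, -1.0]
grip_width: 0.0508
gripper_force: 42.4
```

```bash
python3 -m jog '[{"rx":0,"ry":0,"rz":0,"x":0,"y":0,"z":-0.07,"jaw":-1},{"rx":0,"ry":0,"rz":0,"x":0,"y":0,"z":-0.02,"jaw":-1},{"rx":0,"ry":0,"rz":0,"x":0,"y":0,"z":0,"jaw":-1}]'
python3 -m jog '[{"rx":0,"ry":0,"rz":0,"x":0,"y":0,"z":0,"jaw":0.7},{"rx":0,"ry":0,"rz":0,"x":0,"y":0,"z":0,"jaw":0.7},{"rx":0,"ry":0,"rz":0,"x":0,"y":0,"z":0,"jaw":0.7},{"rx":0,"ry":0,"rz":0,"x":0,"y":0,"z":0.5,"jaw":0.7},{"rx":0,"ry":0,"rz":0,"x":0,"y":0,"z":1,"jaw":0.7},{"rx":0,"ry":0,"rz":0,"x":0,"y":0.5,"z":0.3,"jaw":1},{"rx":0,"ry":0,"rz":0,"x":0,"y":1,"z":0,"jaw":1},{"rx":0,"ry":0,"rz":0,"x":0,"y":1,"z":0,"jaw":1}]'
python3 -m jog '[{"rx":0,"ry":0,"rz":0,"x":-0.1,"y":1,"z":0,"jaw":1},{"rx":0,"ry":0,"rz":0,"x":-0.1,"y":1,"z":0,"jaw":1},{"rx":0,"ry":0,"rz":0,"x":-0.1,"y":1,"z":-0.2,"jaw":1},{"rx":0,"ry":0,"rz":0,"x":-0.1,"y":0.3,"z":-0.8,"jaw":1},{"rx":0,"ry":0,"rz":0,"x":0,"y":0,"z":-0.6,"jaw":1},{"rx":0,"ry":0,"rz":0,"x":0,"y":0,"z":0,"jaw":1},{"rx":0,"ry":0,"rz":0,"x":0,"y":0,"z":0,"jaw":1}]'
python3 - <<'E'
from h import *
t=grab_frame("top")[:,:,::-1];s=grab_frame("side")[:,:,::-1]
C=np.zeros((600,800,3),np.uint8)
a=crop(t,270,170,500,275,3);C[:a.shape[0],:a.shape[1]]=a[:,:800]
a=crop(s,240,60,440,235,1.6);C[315:595,:320]=a
cv2.imwrite("pics/c7.png",C);print(get_obs()["tcp_pos"],get_obs()["orientation"])
E
```

```text
clock: 32.85
tcp_pos: [0.461, -0.3731, 0.1872]
orientation: [2.209, 2.233, -0.0]
contact_force: [-1.7, 1.3, 5.7]
grip_width: 0.0514
gripper_force: 43.1
clock: 33.85
tcp_pos: [0.4609, -0.2215, 0.2946]
orientation: [2.209, 2.232, 0.001]
contact_force: [0.8, 0.0, 0.6]
grip_width: 0.085
gripper_force: 0.0
clock: 34.72
tcp_pos: [0.4378, -0.0251, 0.1995]
orientation: [2.209, 2.233, 0.002]
contact_force: [-0.1, -0.4, 0.5]
grip_width: 0.0856
gripper_force: 0.0
[ 0.43817348 -0.02525273  0.19989253] [2.208265   2.23136682 0.00294752]
```

View pics/c7.png

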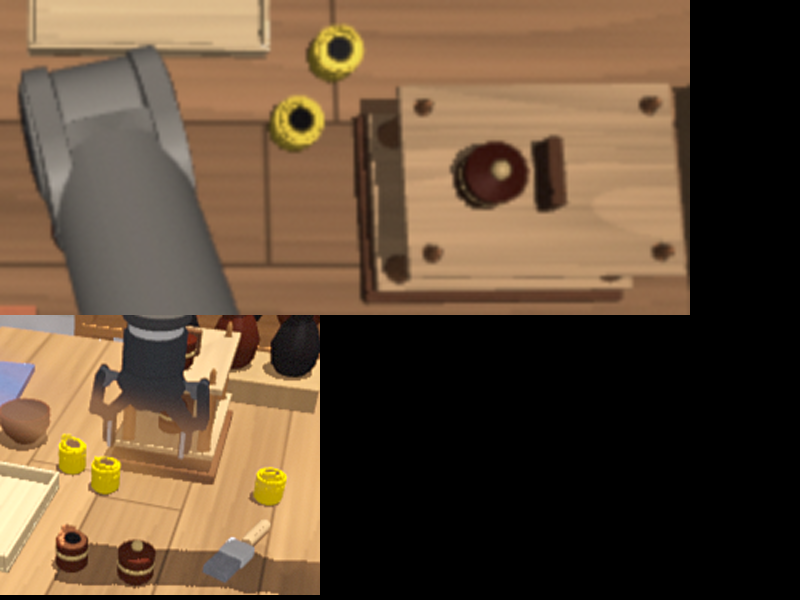

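```bash
python3 -m jog '[{"rx":0,"ry":0,"rz":0,"x":-0.03,"y":0,"z":-0.6,"jaw":1},{"rx":0,"ry":0,"rz":0,"x":0,"y":0,"z":-0.6,"jaw":1},{"rx":0,"ry":0,"rz":0,"x":0,"y":0,"z":-0.6,"jaw":1},{"rx":0,"ry":0,"rz":0,"x":0,"y":0,"z":-0.7,"jaw":1},{"rx":0,"ry":0,"rz":0,"x":0,"y":0,"z":-0.65,"jaw":1},{"rx":0,"ry":0,"rz":0,"x":0,"y":0,"z":0,"jaw":1},{"rx":0,"ry":0,"rz":0,"x":0,"y":0,"z":0,"jaw":1}]'
python3 -m jog '[{"rx":0,"ry":0,"rz":0,"x":0,"y":0,"z":0,"jaw":-1},{"rx":0,"ry":0,"rz":0,"x":0,"y":0,"z":0,"jaw":-1},{"rx":0,"ry":0,"rz":0,"x":0,"y":0,"z":0,"jaw":-1},{"rx":0,"ry":0,"rz":0,"x":0,"y":0,"z":0,"jaw":-1}]' 40
python3 -m jog '[{"rx":0,"ry":0,"rz":0,"x":0,"y":0,"z":0.5,"jaw":-1},{"rx":0,"ry":0,"rz":0,"x":0,"y":0,"z":1,"jaw":-1},{"rx":0,"ry":0,"rz":0,"x":0,"y":0,"z":1,"jaw":-1},{"rx":0,"ry":0,"rz":0,"x":0,"y":0,"z":1,"jaw":-1},{"rx":0,"ry":0,"rz":0,"x":0,"y":0,"z":1,"jaw":-1},{"rx":0,"ry":0,"rz":0,"x":0.1,"y":-0.9,"z":0.4,"jaw":-1},{"rx":0,"ry":0,"rz":0,"x":0.1,"y":-1,"z":0.3,"jaw":-1},{"rx":0,"ry":0,"rz":0,"x":0.1,"y":-1,"z":0,"jaw":-1}]'
```

```text
clock: 35.7
tcp_pos: [0.4365, -0.0251, 0.0108]
orientation: [2.208, 2.232, 0.002]
contact_force: [0.1, -0.2, 0.2]
grip_width: 0.0852
gripper_force: 0.0
clock: 36.2
tcp_pos: [0.4364, -0.0252, 0.0108]
orientation: [2.208, 2.232, 0.002]
contact_force: [-1.3, -0.3, 11.4]
grip_width: 0.0513
gripper_force: 39.7
clock: 37.2
tcp_pos: [0.4534, -0.2003, 0.3235]
orientation: [2.206, 2.232, 0.001]
contact_force: [1.8, 0.3, -1.5]
grip_width: 0.0516
gripper_force: 42.7
```

```bash
python3 -m jog '[{"rx":0,"ry":0,"rz":0,"x":0.1,"y":-1,"z":0,"jaw":-1},{"rx":0,"ry":0,"rz":0,"x":0,"y":-1,"z":0,"jaw":-1},{"rx":0,"ry":0,"rz":0,"x":0,"y":-1,"z":0,"jaw":-1},{"rx":0,"ry":0,"rz":0,"x":0,"y":-1,"z":0,"jaw":-1},{"rx":0,"ry":0,"rz":0,"x":0,"y":-0.7,"z":0,"jaw":-1},{"rx":0,"ry":0,"rz":0,"x":0,"y":0,"z":0,"jaw":-1},{"rx":0,"ry":0,"rz":0,"x":0,"y":0,"z":0,"jaw":-1}]'
```

```text
clock: 38.08
tcp_pos: [0.459, -0.4795, 0.321]
orientation: [-2.207, -2.234, -0.001]
contact_force: [0.6, -0.2, -2.0]
grip_width: 0.0513
gripper_force: 42.7
```

Down 0.125 to about 0.196, then gently.

```bash
python3 -m jog '[{"rx":0,"ry":0,"rz":0,"x":0.02,"y":-0.05,"z":-0.6,"jaw":-1},{"rx":0,"ry":0,"rz":0,"x":0,"y":0,"z":-0.6,"jaw":-1},{"rx":0,"ry":0,"rz":0,"x":0,"y":0,"z":-0.5,"jaw":-1},{"rx":0,"ry":0,"rz":0,"x":0,"y":0,"z":-0.35,"jaw":-1},{"rx":0,"ry":0,"rz":0,"x":0,"y":0,"z":0,"jaw":-1},{"rx":0,"ry":0,"rz":0,"x":0,"y":0,"z":0,"jaw":-1}]'
python3 -m jog '[{"rx":0,"ry":0,"rz":0,"x":0,"y":0,"z":-0.08,"jaw":-1},{"rx":0,"ry":0,"rz":0,"x":0,"y":0,"z":0,"jaw":-1}]'
```

```text
clock: 38.83
tcp_pos: [0.4611, -0.4831, 0.1997]
orientation: [2.206, 2.234, 0.001]
contact_force: [0.7, -0.3, -1.5]
grip_width: 0.051
gripper_force: 42.7
clock: 39.08
tcp_pos: [0.4603, -0.4835, 0.1937]
orientation: [2.209, 2.234, 0.0]
contact_force: [0.1, 0.1, -2.5]
grip_width: 0.0511
gripper_force: 42.7
```

```bash
python3 -m jog '[{"rx":0,"ry":0,"rz":0,"x":0,"y":0,"z":-0.08,"jaw":-1},{"rx":0,"ry":0,"rz":0,"x":0,"y":0,"z":-0.05,"jaw":-1},{"rx":0,"ry":0,"rz":0,"x":0,"y":0,"z":0,"jaw":-1}]'
python3 -m jog '[{"rx":0,"ry":0,"rz":0,"x":0,"y":0,"z":0,"jaw":0.7},{"rx":0,"ry":0,"rz":0,"x":0,"y":0,"z":0,"jaw":0.7},{"rx":0,"ry":0,"rz":0,"x":0,"y":0,"z":0,"jaw":0.7},{"rx":0,"ry":0,"rz":0,"x":0,"y":0,"z":0.5,"jaw":0.7},{"rx":0,"ry":0,"rz":0,"x":0,"y":0,"z":1,"jaw":0.7},{"rx":0,"ry":0,"rz":0,"x":0,"y":0.3,"z":0.7,"jaw":1},{"rx":0,"ry":0,"rz":0,"x":0.2,"y":0.9,"z":0,"jaw":1},{"rx":0,"ry":0,"rz":0,"x":0.2,"y":0.9,"z":0,"jaw":1}]'
python3 -m jog '[{"rx":0,"ry":0,"rz":0,"x":0.2,"y":0.9,"z":0,"jaw":1},{"rx":0,"ry":0,"rz":0,"x":0.2,"y":0.9,"z":0,"jaw":1},{"rx":0,"ry":0,"rz":0,"x":0.2,"y":0.9,"z":0,"jaw":1},{"rx":0,"ry":0,"rz":0,"x":0.2,"y":0.9,"z":0,"jaw":1},{"rx":0,"ry":0,"rz":0,"x":0,"y":1,"z":0,"jaw":1},{"rx":0,"ry":0,"rz":0,"x":0,"y":0.9,"z":0,"jaw":1},{"rx":0,"ry":0,"rz":0,"x":0,"y":0,"z":-0.5,"jaw":1},{"rx":0,"ry":0,"rz":0,"x":0,"y":0,"z":0,"jaw":1}]'
python3 - <<'E'
from h import *
t=grab_frame("top")[:,:,::-1];s=grab_frame("side")[:,:,::-1]
C=np.zeros((600,800,3),np.uint8)
a=crop(t,250,150,500,275,3);C[:a.shape[0],:a.shape[1]]=a[:,:800]
a=crop(s,240,60,440,235,1.25);C[378:378+a.shape[0],:a.shape[1]]=a
cv2.imwrite("pics/c8.png",C);print(get_obs()["tcp_pos"],get_obs()["orientation"])
E
```

```text
clock: 39.45
tcp_pos: [0.4602, -0.4836, 0.1859]
orientation: [-2.209, -2.234, 0.0]
contact_force: [-1.2, 0.8, 2.0]
grip_width: 0.0514
gripper_force: 42.8
clock: 40.45
tcp_pos: [0.4846, -0.3565, 0.3184]
orientation: [2.209, 2.231, 0.001]
contact_force: [-0.2, 0.7, -0.2]
grip_width: 0.0853
gripper_force: 0.0
clock: 41.45
tcp_pos: [0.5308, -0.0274, 0.286]
orientation: [-2.206, -2.233, 0.005]
contact_force: [-0.3, 0.2, -0.0]
grip_width: 0.0854
gripper_force: 0.0
[ 0.53233119 -0.02840732  0.28799372] [ 2.21035910e+00  2.23242486e+00 -3.44113487e-04]
```

View pics/c8.png

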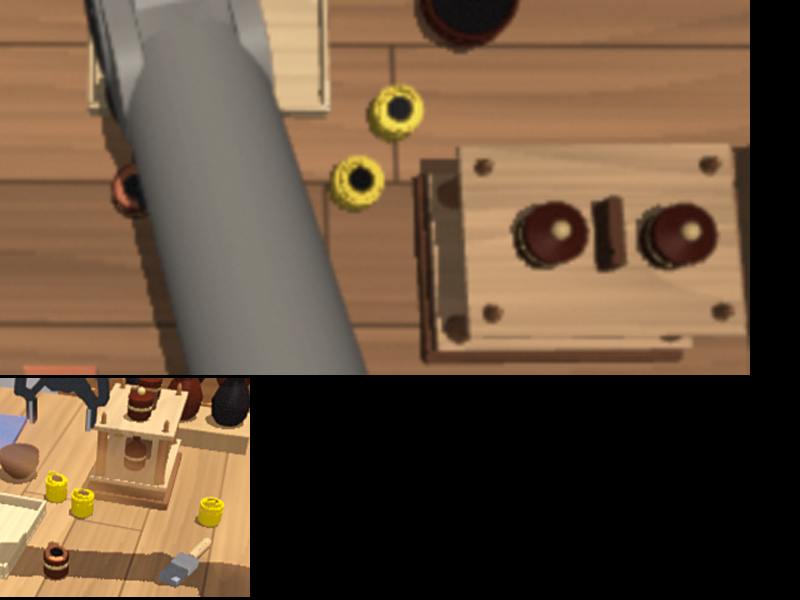

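```bash
python3 -m jog '[{"rx":0,"ry":0,"rz":0,"x":0,"y":0.09,"z":-0.3,"jaw":1},{"rx":0,"ry":0,"rz":0,"x":0,"y":0,"z":-1,"jaw":1},{"rx":0,"ry":0,"rz":0,"x":0,"y":0,"z":-1,"jaw":1},{"rx":0,"ry":0,"rz":0,"x":0,"y":0,"z":-1,"jaw":1},{"rx":0,"ry":0,"rz":0,"x":0,"y":0,"z":-0.8,"jaw":1},{"rx":0,"ry":0,"rz":0,"x":0,"y":0,"z":-0.5,"jaw":1},{"rx":0,"ry":0,"rz":0,"x":0,"y":0,"z":0,"jaw":1},{"rx":0,"ry":0,"rz":0,"x":0,"y":0,"z":0,"jaw":1}]'
python3 -m jog '[{"rx":0,"ry":0,"rz":0,"x":0,"y":0,"z":0,"jaw":-1},{"rx":0,"ry":0,"rz":0,"x":0,"y":0,"z":0,"jaw":-1},{"rx":0,"ry":0,"rz":0,"x":0,"y":0,"z":0,"jaw":-1},{"rx":0,"ry":0,"rz":0,"x":0,"y":0,"z":0,"jaw":-1}]' 40
python3 -m jog '[{"rx":0,"ry":0,"rz":0,"x":0,"y":0,"z":0.5,"jaw":-1},{"rx":0,"ry":0,"rz":0,"x":0,"y":0,"z":1,"jaw":-1},{"rx":0,"ry":0,"rz":0,"x":0,"y":0,"z":1,"jaw":-1},{"rx":0,"ry":0,"rz":0,"x":0.8,"y":-0.3,"z":0,"jaw":-1},{"rx":0,"ry":0,"rz":0,"x":0.8,"y":-0.3,"z":0,"jaw":-1},{"rx":0,"ry":0,"rz":0,"x":0.9,"y":-0.6,"z":0,"jaw":-1},{"rx":0,"ry":0,"rz":0,"x":0,"y":0,"z":0,"jaw":-1},{"rx":0,"ry":0,"rz":0,"x":0,"y":0,"z":0,"jaw":-1}]'
```

```text
clock: 42.55
tcp_pos: [0.5331, -0.0221, 0.0125]
orientation: [2.209, 2.233, 0.002]
contact_force: [0.5, -0.3, 0.4]
grip_width: 0.0855
gripper_force: 0.0
clock: 43.05
tcp_pos: [0.5332, -0.0223, 0.0129]
orientation: [2.208, 2.232, 0.002]
contact_force: [-1.1, 0.2, 7.2]
grip_width: 0.0473
gripper_force: 40.3
clock: 44.05
tcp_pos: [0.6796, -0.0926, 0.1612]
orientation: [-2.208, -2.233, 0.001]
contact_force: [-0.6, 0.1, -0.7]
grip_width: 0.0467
gripper_force: 42.1
```

Down to 0.019: −0.142 = 2.37.

```bash
python3 -m jog '[{"rx":0,"ry":0,"rz":0,"x":0.1,"y":0,"z":-0.7,"jaw":-1},{"rx":0,"ry":0,"rz":0,"x":0,"y":0,"z":-0.7,"jaw":-1},{"rx":0,"ry":0,"rz":0,"x":0,"y":0,"z":-0.5,"jaw":-1},{"rx":0,"ry":0,"rz":0,"x":0,"y":0,"z":-0.3,"jaw":-1},{"rx":0,"ry":0,"rz":0,"x":0,"y":0,"z":0,"jaw":-1},{"rx":0,"ry":0,"rz":0,"x":0,"y":0,"z":0,"jaw":-1}]'
python3 -m jog '[{"rx":0,"ry":0,"rz":0,"x":0,"y":0,"z":-0.08,"jaw":-1},{"rx":0,"ry":0,"rz":0,"x":0,"y":0,"z":-0.05,"jaw":-1},{"rx":0,"ry":0,"rz":0,"x":0,"y":0,"z":0,"jaw":-1}]'
```

```text
clock: 44.8
tcp_pos: [0.6872, -0.0926, 0.0313]
orientation: [2.207, 2.233, 0.003]
contact_force: [0.2, -0.2, -0.9]
grip_width: 0.047
gripper_force: 42.1
clock: 45.18
tcp_pos: [0.686, -0.0929, 0.0216]
orientation: [-2.209, -2.234, 0.0]
contact_force: [0.1, -0.3, -1.2]
grip_width: 0.0469
gripper_force: 42.1
```

```bash
python3 -m jog '[{"rx":0,"ry":0,"rz":0,"x":0,"y":0,"z":-0.04,"jaw":-1},{"rx":0,"ry":0,"rz":0,"x":0,"y":0,"z":0,"jaw":-1},{"rx":0,"ry":0,"rz":0,"x":0,"y":0,"z":0,"jaw":0.5},{"rx":0,"ry":0,"rz":0,"x":0,"y":0,"z":0,"jaw":0.5},{"rx":0,"ry":0,"rz":0,"x":0,"y":0,"z":0,"jaw":0.5},{"rx":0,"ry":0,"rz":0,"x":0,"y":0,"z":0.5,"jaw":0.5},{"rx":0,"ry":0,"rz":0,"x":0,"y":0,"z":1,"jaw":0.5},{"rx":0,"ry":0,"rz":0,"x":0,"y":0,"z":1,"jaw":0.5}]'
python3 -m jog '[{"rx":0,"ry":0,"rz":0,"x":0,"y":0,"z":1,"jaw":0.5},{"rx":0,"ry":0,"rz":0,"x":-0.3,"y":0.9,"z":0,"jaw":0.5},{"rx":0,"ry":0,"rz":0,"x":-0.3,"y":0.9,"z":0,"jaw":0.5},{"rx":0,"ry":0,"rz":0,"x":-0.3,"y":0.9,"z":0,"jaw":0.5},{"rx":0,"ry":0,"rz":0,"x":-0.3,"y":0.9,"z":0,"jaw":0.5},{"rx":0,"ry":0,"rz":0,"x":-0.3,"y":0.9,"z":0,"jaw":0.5},{"rx":0,"ry":0,"rz":0,"x":0,"y":0,"z":0,"jaw":0.5},{"rx":0,"ry":0,"rz":0,"x":0,"y":0,"z":0,"jaw":0.5}]'
python3 - <<'E'
from h import *
t=grab_frame("top")[:,:,::-1];s=grab_frame("side")[:,:,::-1]
C=np.zeros((600,800,3),np.uint8)
a=crop(t,260,120,500,280,1.65);C[:a.shape[0],:a.shape[1]]=a
a=crop(s,180,30,440,230,1.55);C[:a.shape[0],397:397+a.shape[1]]=a
a=crop(t,0,60,560,330,.95);C[320:320+a.shape[0],:a.shape[1]]=a
cv2.imwrite("pics/c9.png",C)
E
```

```text
clock: 46.18
tcp_pos: [0.6859, -0.0928, 0.1708]
orientation: [-2.208, -2.234, 0.0]
contact_force: [1.4, 0.3, 0.1]
grip_width: 0.0642
gripper_force: 0.0
clock: 47.18
tcp_pos: [0.5963, 0.1768, 0.2294]
orientation: [2.208, 2.234, -0.0]
contact_force: [-0.2, -0.3, 0.3]
grip_width: 0.0642
gripper_force: 0.0
```

View pics/c9.png

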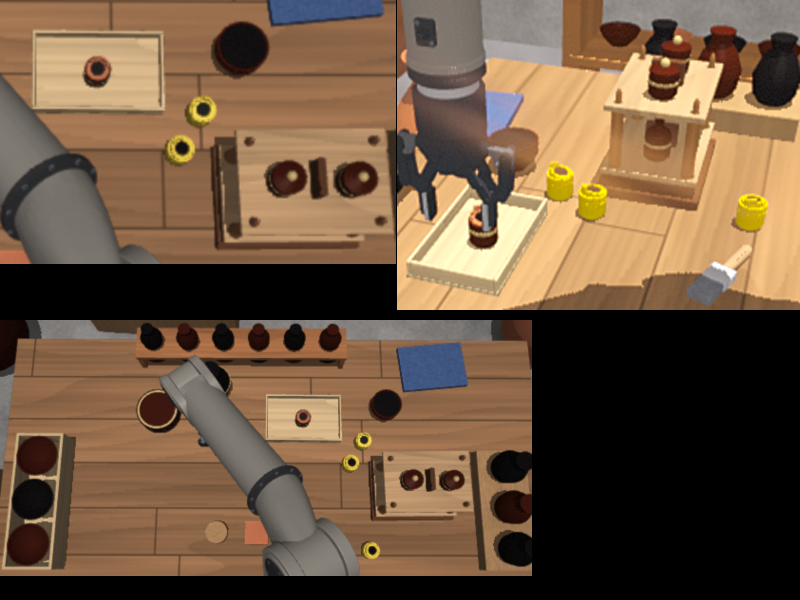

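The picture shows both trays seated on the stand. The vase is upright on the lower tray, both pots are on the upper tray (287,177 and 356,180 in the top crop), and the broken vase is in the crate (97,70). The gripper touches nothing.

```bash
python3 -c "
from bench import r
print(r.hand_in())"
```

```text
the job is handed in; nothing more can be done
None
```

I handed the job in at about 47 s on the robot's clock, and the last pictures showed it complete: both trays seated, the one whole vase upright on the lower tray, both lidded pots upright on the upper tray, the one broken vase in the crate, and the other wares left alone; `hand_in` returned no verdict.

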